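# Set the drying rack's rails, lay the washed lens blanks on them and cover them

## Task

Take the dust cover off the lens drying rack and put it aside on the bench, then roll each steel rail inwards by pushing its side, without lifting it off the ledges, so that it comes to rest along its own pair of red lines and does not overrun them. Then lay every washed blank flat across both rails, midway between them and clear of one another. When all are laid, put the dust cover back squarely so that it sits fully down over the rack, with the rails still on their lines, and leave the cleaner bottle and the pad box where they stand.

Things in the scene. Friction and masses are not known exactly. Their poses are not given: they have to be found in the camera images.
- rack: White drying rack, fixed, 170 mm (x) by 290 mm (y). Origin: centre of its underside. Floor 10 mm high, rims to 16 mm along the long sides, else open there. At each short end a cheek 62 mm high (y +-133 to +-145 mm); inside it (y +-117 to +-134) a grey ledge, top at 30 mm, for the rails, with stops at x +-77. Red lines at x = -22 (near rail) and +22 mm (far rail).
- rail_a: Near rail: smooth steel rod 14 mm thick, 262 mm long, black end caps, 0.26 kg, loose on the rack's two ledges, so that it rolls along the rack's x. Origin: middle of the rod, on its axis, 37 mm above the bench; its y runs along the rod (x and z turn as it rolls). Starts 20 to 50 mm outside its lines (further to -x). Rolls easily; stops within a few mm after a slow push.
- rail_b: Far rail: smooth steel rod 14 mm thick, 262 mm long, black end caps, 0.26 kg, loose on the rack's two ledges, so that it rolls along the rack's x. Origin: middle of the rod, on its axis, 37 mm above the bench; its y runs along the rod (x and z turn as it rolls). Starts 20 to 50 mm outside its lines (further to +x). Rolls easily; stops within a few mm after a slow push.
- cover: Dust cover: frosted plate 182 x 302 mm (long side its y), 4 mm thick, aluminium lip 12 mm deep all round, black bar handle on top, 0.35 kg. Origin: centre of the lip's lower edge. Starts seated on the rack: plate on the cheeks, lip round them with 3 mm to spare a side, origin 50 mm above the rack's. Either way round will do.
- cover_handle (a point): Middle of the cover's handle, 43 mm above the cover's origin: a bar 14 x 14 mm, 116 mm long along the cover's y, with 20 mm free beneath it between two posts 90 mm apart.
- rail_a_left (a point): Near rail, on its axis, 125.5 mm from its middle towards the rack's +y end: above the ledge.
- rail_a_right (a point): Near rail, on its axis, 125.5 mm from its middle towards the rack's -y end: above the ledge.
- rail_b_left (a point): Far rail, on its axis, 125.5 mm from its middle towards the rack's +y end: above the ledge.
- rail_b_right (a point): Far rail, on its axis, 125.5 mm from its middle towards the rack's -y end: above the ledge.
- line_a_left (a point): Red line for the near rail, on the top of the ledge at the rack's +y end.
- line_a_right (a point): Red line for the near rail, on the top of the ledge at the rack's -y end.
- line_b_left (a point): Red line for the far rail, on the top of the ledge at the rack's +y end.
- line_b_right (a point): Red line for the far rail, on the top of the ledge at the rack's -y end.
- blank_1: Washed lens blank: grey-clear disc 67 mm across, flat below, edge 4 mm thick, domed to 10 mm in the middle, 22 g, dome up on the bench right of the rack. Origin: centre of its underside, 44 mm above the rack's origin when on the rails. Two or three blanks are there; an absent one reads None.
- blank_2: Washed lens blank: grey-clear disc 67 mm across, flat below, edge 4 mm thick, domed to 10 mm in the middle, 22 g, dome up on the bench right of the rack. Origin: centre of its underside, 44 mm above the rack's origin when on the rails. Two or three blanks are there; an absent one reads None.
- blank_3: Washed lens blank: grey-clear disc 67 mm across, flat below, edge 4 mm thick, domed to 10 mm in the middle, 22 g, dome up on the bench right of the rack. Origin: centre of its underside, 44 mm above the rack's origin when on the rails. Two or three blanks are there; an absent one reads None.
- cleaner: White cleaner bottle with a blue cap, 42 mm thick, 155 mm tall, standing on the bench just behind the blanks (the nearer of two alike); not part of the job. Origin: centre of its base.
- box_pads: Blue and white pad box, 102 x 129 x 50 mm, on the bench to the right; not part of the job. Origin: centre of its base.
There are look-alikes about, which are no part of the job. What is shaped like the blank_2 but orange is not meant.

How it is judged:
On the way, in this order (a step that is already met when the one before it is completed fails the run):
1. both rails rest along their red lines (both ends within 4 mm) (x of rail_a_left in the frame of rack between -0.026 and -0.018 m and x of rail_a_right in the frame of rack between -0.026 and -0.018 m and linear speed of each of rail_a, rail_b below 0.01 m/s and z of each of rail_a, rail_b in the frame of rack below 0.042 m and x of rail_b_left in the frame of rack between 0.018 and 0.026 m and x of rail_b_right in the frame of rack between 0.018 and 0.026 m), for 0.5 s.
2. every blank lies flat across both rails, midway between them and clear of the others (x of blank_1 in the frame of rack between -0.008 and 0.008 m and y of blank_1 in the frame of rack between -0.086 and 0.086 m and z of blank_1 in the frame of rack between 0.04 and 0.048 m and angle between each of blank_1, blank_2, blank_3's own z axis and vertical below 0.07 rad and linear speed of each of blank_1, blank_2, blank_3 below 0.01 m/s and x of blank_2 in the frame of rack between -0.008 and 0.008 m and y of blank_2 in the frame of rack between -0.086 and 0.086 m and z of blank_2 in the frame of rack between 0.04 and 0.048 m and x of blank_3 in the frame of rack between -0.008 and 0.008 m and y of blank_3 in the frame of rack between -0.086 and 0.086 m and z of blank_3 in the frame of rack between 0.04 and 0.048 m and horizontal distance between blank_1 and blank_2 above 0.0675 m and horizontal distance between each of blank_1, blank_2 and blank_3 above 0.0675 m), for 0.3 s.
At the end, for the whole second after the job is handed in: Rail ends within 6 mm of their lines (4 mm when first set); each blank flat on both rails, within 8 mm of the rack's middle line, clear of the others and the ledges; cover seated over the cheeks, within 6 mm of centre, 3 mm of seated height and 0.04 rad of square; all at rest (all of step 2 and x of rail_a_left in the frame of rack between -0.028 and -0.016 m and x of rail_a_right in the frame of rack between -0.028 and -0.016 m and linear speed of each of rail_a, rail_b, cover below 0.01 m/s and z of each of rail_a, rail_b in the frame of rack below 0.042 m and x of rail_b_left in the frame of rack between 0.016 and 0.028 m and x of rail_b_right in the frame of rack between 0.016 and 0.028 m and horizontal distance between cover and rack below 0.006 m and angle between the y axis of cover and the y axis of rack, either way round below 0.04 rad and angle between cover's own z axis and vertical below 0.03 rad and z of cover in the frame of rack between 0.047 and 0.053 m); the robot touches nothing.
It fails at once if a rail is lifted off its ledges (15 mm) (z of any of rail_a, rail_b in the frame of rack above 0.052 m).
It fails at once if a rail overruns its lines by more than 12 mm (x of rail_a in the frame of rack above -0.01 m or x of rail_b in the frame of rack below 0.01 m).
It fails at once if the cleaner bottle or the pad box is moved more than 40 mm or tipped over (distance of any of cleaner, box_pads from where it was at the start of the episode above 0.04 m or angle between cleaner's own z axis and vertical above 0.5 rad).
Of blank_1, blank_2, blank_3 only 2 to 3 are there at a start; the rules pass over those that are not, and their reading is None.
At some moment in a run one of cover may be knocked a few centimetres aside while the robot is not near it.
Once in a run the grip may slacken for a moment while it holds something.
It also fails if it takes over 208 s, if anything falls off the work surface, if the arm or the gripper's body presses on something with over 40 N, if the wrist force passes 120 N, or if a joint passes its speed limit or range.

## Robot

A 7-joint arm with a two-finger parallel gripper is mounted at the origin on a cart in front of the work surface, level with it; the furniture and walls round the work are solid. World frame = base frame: x ahead of the robot, y to its left, z up, the work surface at z = 0. Lengths are in m, angles in rad, forces in N, time in s.
With the tool pointing down it reaches from about 0.4 to 0.875 m from the base axis. Payload 4.4 kg.
Tool frame: the origin (TCP) lies on the mounting face of the last link; the fingertips stand 173 mm ahead of it and the grasp point (between the pads) lies 155 mm ahead of it; z points along the fingers, y is the direction in which the jaws open and shut (so a half turn about z gives the same grasp; the last joint's range is limited). The gripper opens to 85 mm and grips with 20 to 120 N. Pads are 22 mm wide; open, the fingers measure 114 mm over their backs; the gripper's body (76 mm by 85 mm) begins 54 mm behind the grasp point. The pads swing forward as they close: fully open they stand 13 mm farther back than shut.
Start: joints at [1.228, 0.628, 0.038, 1.517, -0.027, 0.996, -0.02], TCP at [0.178, -0.625, 0.405] pointing down, gripper open.
Joint ranges: [-3.06, 3.06], [-0.37, 2.12], [-1.25, 1.32], [0.18, 2.47], [-1.1, 4.24], [0.23, 1.98], [-2.94, 2.94]. Speed limits (rad/s): [2.57, 2.57, 3.14, 3.14, 3.14, 3.14, 3.14].

## Interface

Orientations are given as a unit quaternion [x, y, z, w].
In Python, from plant import ctrl gives the robot as it stands. The module is installed in compiled form; this text tells all that it offers.
- The arm moves only by the tool servo_tool, never from a script. Its argument "increments" is a list of rows, each an object with "xyz": the shift along the tool's x, y, z in m, a list of three; "rot": the turn, a rotation vector about the tool's x, y, z in degrees, a list of three; "gripper": the closure, from 0 (fully open) to 1 (shut). In form: [{"xyz": [dx, dy, dz], "rot": [rx, ry, rz], "gripper": gripper}, ...]. A call has 1 to 10 rows; each row is the pose to reach, as a shift and turn from the pose measured when the call began, along the tool's axes at that moment; what a row does not reach only later rows make up. A row lasts 1/10 s, in which the tool goes at most 50 mm and 8.59 degrees, less where a joint would pass 70% of its speed; a pose out of reach is approached as far as the arm can. A call with a gripper value outside its range is refused whole. The fingers move at their own pace and stop on an object; "grip_force" is the grip in N (left out, the last holds). Time passes only in rows, so rows that repeat a pose let the fingers close. It gives the time, the measured TCP pose, the force and the opening at its end, in the units of the state.
- ctrl.get_obs(): the state, without advancing time (a new reading comes with each control period).
- ctrl.grab_frame(name): name is "side" or "top" or "wrist"; returns (picture, depth): 400x640x3 uint8, red, green, blue; 400x640 float32, m along the optical axis (not along the pixel's ray), 0 where there is no reading.
- ctrl.camera_info(name): a dict with "fx", "fy", "cx", "cy" (pixels), "view" (4x4, takes a point from world to camera coordinates); the wrist camera has in their place "mount" (4x4, takes a point from camera to tool coordinates, whose origin is the TCP and whose axes are the flange's). Camera axes: x right, y down, z forward; pixel columns grow to the right and rows downward; lengths in m; the calibration is good to about 2 mm. The wrist camera is an equidistant fisheye: a pixel r from the principal point sees the ray r / f radians off the axis. A picture is of the moment at which its call begins: read the wrist's pose just before it. camera_info takes no time and is no camera call.
- ctrl.sign_off(): hands the job in, once; it reports no verdict.
The state is a dict: "time": time; "joint_pos": joint angles; "qvel": joint speeds; "joint_efforts": joint torques, N m; "ee_pos": TCP position; "tcp_rot": TCP orientation; "force": force on the tool from outside, world axes, zero at the start; "torque": the same for the moment, N m; "width": finger opening in m.
Only numpy, scipy, OpenCV 4.12 (cv2) and the standard library are available. Lean on these libraries where they do the work, as an engineer would, in place of code of your own. Each camera call takes 0.05 s, during which the arm holds its last target. There are 200 camera calls.

## Working session

There is one attempt and no reset: what is moved stays moved. The work goes in short steps, Python scripts to look and compute and a tool call to move; the robot and the scene stay as the last step left them, time stands still between calls to the robot, and variables do not carry over. Pictures are saved under pics/ and viewed, about 12 in all and at most 16, crops included, and the job is handed in when it is done.

Besides the shell and the picture viewer there is one more tool, called after "Request:" as a command line: name --argument value ..., lists and objects as JSON in quotes. servo_tool: Moves the arm, as the interface text tells. Its arguments: {"type":"object","properties":{"increments":{"type":"array","items":{"type":"object","properties":{"xyz":{"type":"array","items":{"type":"number"}},"rot":{"type":"array","items":{"type":"number"}},"gripper":{"type":"number"}}}},"grip_force":{"type":"number"}},"required":["increments"]}

```bash
mkdir -p pics; cat > h.py <<'E'
import numpy as np, cv2
from plant import ctrl
from scipy.spatial.transform import Rotation as R
def T():
    o=ctrl.get_obs(); M=np.eye(4); M[:3,:3]=R.from_quat(o['tcp_rot']).as_matrix(); M[:3,3]=o['ee_pos']; return M
def grab(name,fn=None):
    Tm=T(); im,d=ctrl.grab_frame(name); im=im.copy()
    if fn: cv2.imwrite('pics/'+fn,im[:,:,::-1])
    ci=ctrl.camera_info(name)
    if name=='wrist': C=Tm@np.array(ci['mount'])
    else: C=np.linalg.inv(np.array(ci['view']))
    return im,d,ci,C
def rays(px,ci,C,fish):
    px=np.atleast_2d(np.asarray(px,float)); x=(px[:,0]-ci['cx'])/ci['fx']; y=(px[:,1]-ci['cy'])/ci['fy']
    if fish:
        r=np.hypot(x,y)+1e-12; v=np.stack([np.sin(r)*x/r,np.sin(r)*y/r,np.cos(r)],1)
    else: v=np.stack([x,y,np.ones_like(x)],1)
    return v@C[:3,:3].T, v
def onplane(px,z,ci,C,fish):
    w,_=rays(px,ci,C,fish); s=(z-C[2,3])/w[:,2]; return C[:3,3]+w*s[:,None]
def cloud(d,ci,C,fish):
    v,u=np.mgrid[0:400,0:640]; px=np.stack([u.ravel(),v.ravel()],1)
    w,vc=rays(px,ci,C,fish); s=d.ravel()/vc[:,2]; return (C[:3,3]+w*s[:,None]).reshape(400,640,3)
E
python3 - <<'E'
from h import *
o=ctrl.get_obs(); print(o['time'],o['ee_pos'],o['tcp_rot'],o['width'],o['force'])
for n in ('top','side','wrist'):
    im,d,ci,C=grab(n,n+'0.png'); print(n,{k:ci[k] for k in('fx','fy','cx','cy')},np.round(C,3).tolist(),(d>0).mean())
    if n!='wrist': np.savez(n+'0.npz',d=d,im=im)
E
```

```text
0.0 [ 0.17757103 -0.6249686   0.40377953] [ 9.90439967e-01  1.37941182e-01 -1.39216495e-04 -9.39526197e-04] 0.08550249918841434 [ 0.19873049 -0.33617482 -0.56872087]
top {'fx': 455.74187819302836, 'fy': 455.74187819302836, 'cx': 316.18192156205265, 'cy': 200.71058206983892} [[-0.003, -0.996, 0.086, 0.448], [-1.0, 0.003, 0.0, -0.202], [-0.0, -0.086, -0.996, 1.239], [0.0, 0.0, 0.0, 1.0]] 0.99598046875
side {'fx': 369.24874186543207, 'fy': 369.24874186543207, 'cx': 322.54510978704286, 'cy': 192.35427065535586} [[0.995, -0.023, 0.094, 0.456], [-0.095, -0.418, 0.903, -1.023], [0.019, -0.908, -0.418, 0.483], [0.0, 0.0, 0.0, 1.0]] 0.9959453125
wrist {'fx': 309.70691628693146, 'fy': 309.70691628693146, 'cx': 318.48123292803325, 'cy': 199.3275038683161} [[0.274, -0.919, -0.284, 0.251], [-0.962, -0.262, -0.08, -0.605], [-0.001, 0.295, -0.955, 0.374], [0.0, 0.0, 0.0, 1.0]] 0.9949921875
```

View pics/top0.png

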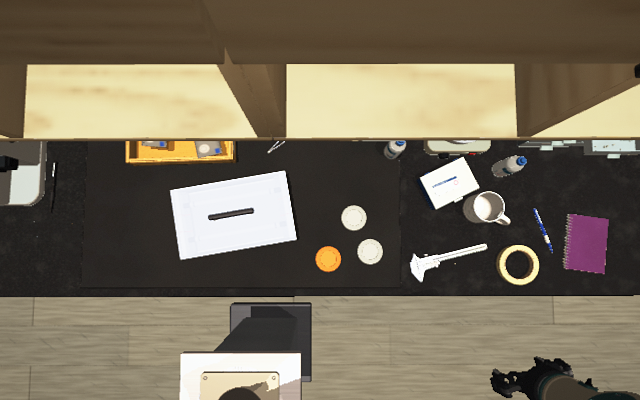

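View pics/side0.png

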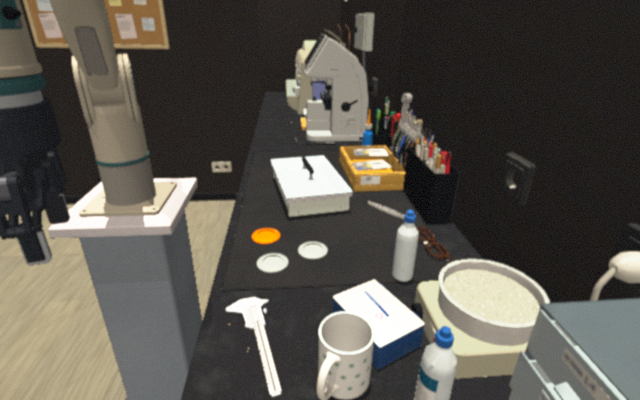

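The top view shows the cover at (234,215) with its handle turned about 8°. Two clear blanks are at (354,218) and (370,251), and an orange decoy is at (328,259). The bottle is at (396,148), and shelves overhang the back. Next I'll measure these.

```bash
cat > m0.py <<'E'
from h import *
z=np.load('top0.npz'); im,d=z['im'],z['d']; ci=ctrl.camera_info('top'); C=np.linalg.inv(np.array(ci['view']))
P=cloud(d,ci,C,False)
g=im.min(2)
m=np.zeros((400,640),np.uint8); m[160:270,160:310]=(g[160:270,160:310]>120)
c=max(cv2.findContours(m,0,1)[0],key=cv2.contourArea)
box=cv2.boxPoints(cv2.minAreaRect(c)); w=onplane(box,0.066,ci,C,False); print('cover',np.round(w,4).tolist(),w.mean(0),[np.linalg.norm(w[i]-w[i-1]) for i in range(2)])
f=np.zeros((400,640),np.uint8); cv2.drawContours(f,[c],-1,255,-1)
hm=((g<90)&(cv2.erode(f,np.ones((9,9)))>0)).astype(np.uint8)
c=max(cv2.findContours(hm,0,1)[0],key=cv2.contourArea); r=cv2.minAreaRect(c); w=onplane(cv2.boxPoints(r),0.1,ci,C,False); print('handle',np.round(w,4).tolist(),w.mean(0)); 
print('handle z',np.percentile(P[hm>0][:,2],[5,50,95]),'plate z',np.median(P[200,190,2]))
m=np.zeros((400,640),np.uint8); m[195:275,310:395]=(im.max(2)[195:275,310:395]>110)
for c in cv2.findContours(m,0,1)[0]:
    if cv2.contourArea(c)<200: continue
    (x,y),r=cv2.minEnclosingCircle(c); print('disc',x,y,r,onplane([[x,y]],0.004,ci,C,False)[0],im[int(y),int(x)],'r m',r*1.235/455)
for p in [(396,148),(450,184),(140,100),(400,100),(275,60),(180,150)]: print(p,P[p[1],p[0]])
E
python3 m0.py
```

```text
cover [[0.5786, 0.1825, 0.066], [0.6301, -0.1205, 0.066], [0.4488, -0.1518, 0.066], [0.3986, 0.1473, 0.066]] [0.51403275 0.01436238 0.066     ] [np.float64(0.18339245473299243), np.float64(0.30734586972413835)]
handle [[0.5108, 0.0696, 0.1], [0.5297, -0.0426, 0.1], [0.5169, -0.0449, 0.1], [0.498, 0.0671, 0.1]] [0.51385638 0.01229225 0.1       ]
handle z [0.09557502 0.09965854 0.10353079] plate z 0.06648913862743266
disc 327.76214599609375 258.57281494140625 13.018980979919434 [ 0.39818401 -0.23278934  0.004     ] [251 193  74] r m 0.03533723408835275
disc 369.53271484375 251.34579467773438 12.841384887695312 [ 0.41718844 -0.34545328  0.004     ] [242 240 227] r m 0.03485518755231585
disc 353.5 217.5 12.747649192810059 [ 0.508574   -0.30316244  0.004     ] [243 240 227] r m 0.034600762094770164
(396, 148) [ 0.67663705 -0.4020579   0.1154173 ]
(450, 184) [ 0.59398036 -0.55469483  0.04710883]
(140, 100) [0.63390486 0.0314919  0.64784967]
(400, 100) [ 0.63258568 -0.31370973  0.64867704]
(275, 60) [ 0.56396712 -0.17580265  0.95346689]
(180, 150) [0.69498193 0.17081005 0.00683502]
```

```bash
cat >> h.py <<'E'
RC=np.array([0.514,0.0133]); YAW=9.62
def rk(x,y,z=0):
    a=np.radians(YAW); return np.array([RC[0]+x*np.cos(a)-y*np.sin(a),RC[1]+x*np.sin(a)+y*np.cos(a),z])
def inrk(p):
    a=np.radians(YAW); d=np.asarray(p)[...,:2]-RC; return np.stack([d[...,0]*np.cos(a)+d[...,1]*np.sin(a),-d[...,0]*np.sin(a)+d[...,1]*np.cos(a)],-1)
def delta(p,ydeg):
    """tool deltas to TCP position p, tool pointing down with its y axis at ydeg in world"""
    M=T(); a=np.radians(ydeg); y=np.array([np.cos(a),np.sin(a),0]); z=np.array([0,0,-1.]); x=np.cross(y,z)
    Rt=np.stack([x,y,z],1); o=ctrl.get_obs()
    print('t',round(o['time'],2),'q',np.round(o['joint_pos'],2),'tcp',np.round(o['ee_pos'],4),'w',round(o['width'],4),'F',np.round(o['force'],1))
    print('  xyz',np.round(M[:3,:3].T@(np.asarray(p)-M[:3,3]),4).tolist(),'rot',np.round(R.from_matrix(M[:3,:3].T@Rt).as_rotvec(degrees=True),2).tolist())
E
python3 -c "
from h import *
delta([.35,-.3,.4],-35);delta([.514,.0133,.36],9.6)"
```

```text
t 0.15 q [ 1.23  0.63  0.04  1.52 -0.03  1.   -0.02] tcp [ 0.1776 -0.6251  0.404 ] w 0.0856 F [-0.7 -0.4 -0.2]
  xyz [0.2547, -0.2656, 0.0044] rot [-0.08, -0.03, -39.14]
t 0.15 q [ 1.23  0.63  0.04  1.52 -0.03  1.   -0.02] tcp [ 0.1776 -0.6251  0.404 ] w 0.0856 F [-0.7 -0.4 -0.2]
  xyz [0.4981, -0.5221, 0.0448] rot [-0.07, -0.06, -83.74]
```

Request:
servo_tool --increments '[{"xyz": [0.255, -0.266, 0.004], "rot": [0, 0, -39]}, {"xyz": [0.255, -0.266, 0.004], "rot": [0, 0, -39]}, {"xyz": [0.255, -0.266, 0.004], "rot": [0, 0, -39]}, {"xyz": [0.255, -0.266, 0.004], "rot": [0, 0, -39]}, {"xyz": [0.255, -0.266, 0.004], "rot": [0, 0, -39]}, {"xyz": [0.498, -0.522, 0.045], "rot": [0, 0, -83.7]}, {"xyz": [0.498, -0.522, 0.045], "rot": [0, 0, -83.7]}, {"xyz": [0.498, -0.522, 0.045], "rot": [0, 0, -83.7]}, {"xyz": [0.498, -0.522, 0.045], "rot": [0, 0, -83.7]}, {"xyz": [0.498, -0.522, 0.045], "rot": [0, 0, -83.7]}]'

```text
invalid input at $.increments[0]: expected keys xyz, rot, gripper
```

```bash
python3 -c "
from h import *
delta([.514,.0133,.36],9.6)"
```

```text
t 0.15 q [ 1.23  0.63  0.04  1.52 -0.03  1.   -0.02] tcp [ 0.1776 -0.6251  0.404 ] w 0.0856 F [-0.7 -0.4 -0.2]
  xyz [0.4981, -0.5221, 0.0448] rot [-0.07, -0.06, -83.74]
```

Request:
servo_tool --increments '[{"xyz": [0.255, -0.266, 0.004], "rot": [0, 0, -39], "gripper": 0}, {"xyz": [0.255, -0.266, 0.004], "rot": [0, 0, -39], "gripper": 0}, {"xyz": [0.255, -0.266, 0.004], "rot": [0, 0, -39], "gripper": 0}, {"xyz": [0.255, -0.266, 0.004], "rot": [0, 0, -39], "gripper": 0}, {"xyz": [0.255, -0.266, 0.004], "rot": [0, 0, -39], "gripper": 0}, {"xyz": [0.498, -0.522, 0.045], "rot": [0, 0, -83.7], "gripper": 0}, {"xyz": [0.498, -0.522, 0.045], "rot": [0, 0, -83.7], "gripper": 0}, {"xyz": [0.498, -0.522, 0.045], "rot": [0, 0, -83.7], "gripper": 0}, {"xyz": [0.498, -0.522, 0.045], "rot": [0, 0, -83.7], "gripper": 0}, {"xyz": [0.498, -0.522, 0.045], "rot": [0, 0, -83.7], "gripper": 0}]'

```text
time: 1.15
ee_pos: [0.4109, -0.1821, 0.3796]
tcp_rot: [0.655, 0.756, 0.0, -0.0]
force: [0.7, 0.3, -0.3]
width: 0.0853
```

```bash
python3 -c "
from h import *
delta([.514,.0133,.36],9.6)"
```

```text
t 1.15 q [ 0.65  0.41 -0.39  2.07  0.24  0.7   0.24] tcp [ 0.4109 -0.1821  0.3796] w 0.0853 F [ 0.7  0.3 -0.3]
  xyz [0.1788, 0.1298, 0.0198] rot [0.01, -0.06, -1.44]
```

Request:
servo_tool --increments '[{"xyz": [0.179, 0.13, 0.02], "rot": [0, 0, -1.4], "gripper": 0}, {"xyz": [0.179, 0.13, 0.02], "rot": [0, 0, -1.4], "gripper": 0}, {"xyz": [0.179, 0.13, 0.02], "rot": [0, 0, -1.4], "gripper": 0}, {"xyz": [0.179, 0.13, 0.02], "rot": [0, 0, -1.4], "gripper": 0}, {"xyz": [0.179, 0.13, 0.02], "rot": [0, 0, -1.4], "gripper": 0}, {"xyz": [0.179, 0.13, 0.02], "rot": [0, 0, -1.4], "gripper": 0}, {"xyz": [0.179, 0.13, 0.02], "rot": [0, 0, -1.4], "gripper": 0}, {"xyz": [0.179, 0.13, 0.02], "rot": [0, 0, -1.4], "gripper": 0}]'

```text
time: 1.95
ee_pos: [0.5137, 0.012, 0.3596]
tcp_rot: [0.646, 0.763, -0.0, -0.0]
force: [-0.1, -0.3, 0.2]
width: 0.0856
```

```bash
python3 - <<'E'
from h import *
delta([.514,.0133,.248],9.6)
im,d,ci,C=grab('wrist','w1.png'); P=cloud(d,ci,C,True)
m=((P[...,2]>0.086)&(P[...,2]<0.12)&(np.linalg.norm(P[...,:2]-RC,axis=-1)<0.09)&(im.max(2)<90)).astype(np.uint8)
c=max(cv2.findContours(m,0,1)[0],key=cv2.contourArea); print(cv2.contourArea(c))
q=P[cv2.drawContours(np.zeros_like(m),[c],-1,1,-1)>0]; q=q[(q[:,2]>.094)]
b=cv2.minAreaRect(q[:,:2].astype(np.float32)); print(b,np.median(q[:,2]),inrk(np.array(b[0])))
E
```

```text
t 1.95 q [ 0.18  0.52 -0.38  1.94  0.28  0.74 -0.19] tcp [0.5137 0.012  0.3596] w 0.0856 F [-0.1 -0.3  0.2]
  xyz [0.0012, 0.0007, 0.1116] rot [-0.07, -0.0, -0.15]
1926.5
((0.5137712359428406, 0.021678142249584198), (0.012448744848370552, 0.1301361471414566), 9.74267864227295) 0.10095353834196369 [0.00117455 0.00829856]
```

View pics/w1.png

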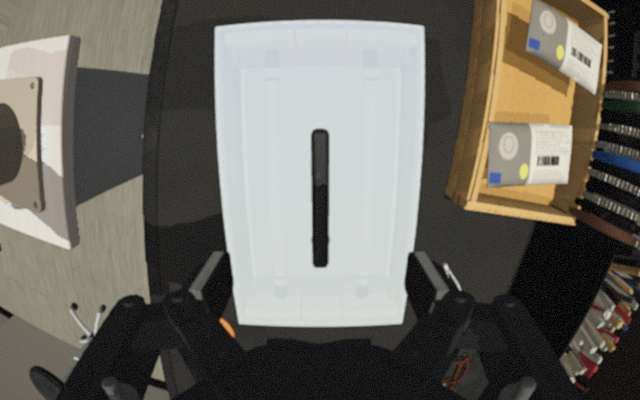

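The view shows the handle from (320,130) to (320,265), lined up with the jaws. I'll descend and grasp it.

Request:
servo_tool --grip_force 50 --increments '[{"xyz": [0.003, 0.001, 0.04], "rot": [0, 0, 0], "gripper": 0.3}, {"xyz": [0.003, 0.001, 0.075], "rot": [0, 0, 0], "gripper": 0.3}, {"xyz": [0.003, 0.001, 0.1], "rot": [0, 0, 0], "gripper": 0.3}, {"xyz": [0.003, 0.001, 0.111], "rot": [0, 0, 0], "gripper": 0.5}, {"xyz": [0.003, 0.001, 0.111], "rot": [0, 0, 0], "gripper": 1}, {"xyz": [0.003, 0.001, 0.111], "rot": [0, 0, 0], "gripper": 1}, {"xyz": [0.003, 0.001, 0.111], "rot": [0, 0, 0], "gripper": 1}, {"xyz": [0.003, 0.001, 0.111], "rot": [0, 0, 0], "gripper": 1}, {"xyz": [0.003, 0.001, 0.111], "rot": [0, 0, 0], "gripper": 1}, {"xyz": [0.003, 0.001, 0.111], "rot": [0, 0, 0], "gripper": 1}]'

```text
time: 3.0
ee_pos: [0.5145, 0.0148, 0.2498]
tcp_rot: [0.647, 0.763, 0.0, 0.001]
force: [-0.2, -1.2, 6.8]
width: 0.0133
```

Request:
servo_tool --increments '[{"xyz": [0, 0, 0], "rot": [0, 0, 0], "gripper": 1}, {"xyz": [0, 0, 0], "rot": [0, 0, 0], "gripper": 1}, {"xyz": [0, 0, -0.01], "rot": [0, 0, 0], "gripper": 1}, {"xyz": [0, 0, -0.025], "rot": [0, 0, 0], "gripper": 1}, {"xyz": [0, 0, -0.045], "rot": [0, 0, 0], "gripper": 1}, {"xyz": [0, 0, -0.07], "rot": [0, 0, 0], "gripper": 1}, {"xyz": [0, 0, -0.09], "rot": [0, 0, 0], "gripper": 1}]'

```text
time: 3.7
ee_pos: [0.5142, 0.015, 0.3413]
tcp_rot: [0.647, 0.763, 0.0, 0.001]
force: [-0.8, 0.1, -4.0]
width: 0.0129
```

```bash
python3 - <<'E'
from h import *
delta([.48,.33,.33],90)
im,d,ci,C=grab('top','t2.png'); np.savez('top2.npz',im=im,d=d)
E
```

```text
t 3.7 q [ 0.17  0.55 -0.37  1.95  0.3   0.69 -0.22] tcp [0.5142 0.015  0.3413] w 0.0129 F [-0.8  0.1 -4. ]
  xyz [0.3164, 0.0178, 0.0112] rot [0.04, 0.07, -80.58]
```

View pics/t2.png

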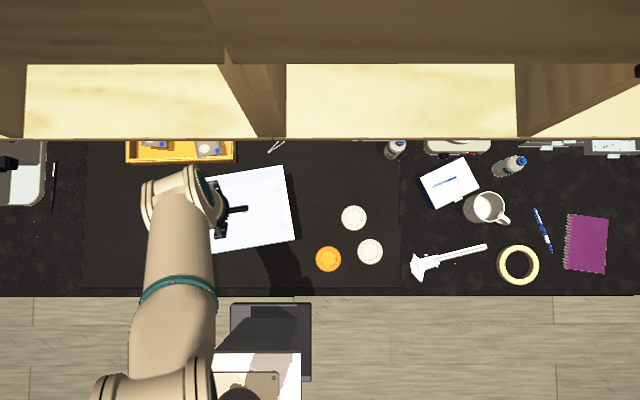

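The cover is lifted, with its handle in the jaws at about (225,212). Now I'll carry it left, rotating it.

Request:
servo_tool --increments '[{"xyz": [0.02, 0.0, 0], "rot": [0, 0, -4], "gripper": 1}, {"xyz": [0.055, 0.002, 0], "rot": [0, 0, -12], "gripper": 1}, {"xyz": [0.09, 0.004, 0], "rot": [0, 0, -20], "gripper": 1}, {"xyz": [0.125, 0.006, 0], "rot": [0, 0, -28], "gripper": 1}, {"xyz": [0.16, 0.008, 0], "rot": [0, 0, -36], "gripper": 1}, {"xyz": [0.195, 0.01, 0], "rot": [0, 0, -44], "gripper": 1}, {"xyz": [0.23, 0.012, 0], "rot": [0, 0, -52], "gripper": 1}, {"xyz": [0.265, 0.014, 0], "rot": [0, 0, -60], "gripper": 1}, {"xyz": [0.295, 0.016, 0], "rot": [0, 0, -68], "gripper": 1}, {"xyz": [0.316, 0.018, 0.005], "rot": [0, 0, -74], "gripper": 1}]'

```text
time: 4.75
ee_pos: [0.4796, 0.3332, 0.3385]
tcp_rot: [0.053, 0.999, 0.001, 0.003]
force: [0.5, 0.2, -3.4]
width: 0.0129
```

```bash
python3 -c "
from h import *
delta([.48,.33,.20],90)"
```

```text
t 4.75 q [-0.23  0.7  -0.7   1.76  0.57  0.88  0.29] tcp [0.4796 0.3332 0.3385] w 0.0129 F [ 0.5  0.2 -3.4]
  xyz [0.0, -0.0036, 0.1385] rot [0.15, 0.31, -6.03]
```

Request:
servo_tool --increments '[{"xyz": [0, -0.003, 0.03], "rot": [0.2, 0.3, -6], "gripper": 1}, {"xyz": [0, -0.003, 0.065], "rot": [0.2, 0.3, -6], "gripper": 1}, {"xyz": [0, -0.003, 0.095], "rot": [0.2, 0.3, -6], "gripper": 1}, {"xyz": [0, -0.003, 0.115], "rot": [0.2, 0.3, -6], "gripper": 1}, {"xyz": [0, -0.003, 0.127], "rot": [0.2, 0.3, -6], "gripper": 1}, {"xyz": [0, -0.003, 0.133], "rot": [0.2, 0.3, -6], "gripper": 1}, {"xyz": [0, -0.003, 0.137], "rot": [0.2, 0.3, -6], "gripper": 1}, {"xyz": [0, -0.003, 0.138], "rot": [0.2, 0.3, -6], "gripper": 1}]'

```text
time: 5.55
ee_pos: [0.4801, 0.3309, 0.2008]
tcp_rot: [0.0, 1.0, -0.0, 0.0]
force: [0.6, -0.1, -3.9]
width: 0.0129
```

Request:
servo_tool --increments '[{"xyz": [0, 0, 0], "rot": [0, 0, 0], "gripper": 0.6}, {"xyz": [0, 0, 0], "rot": [0, 0, 0], "gripper": 0.4}, {"xyz": [0, 0, 0], "rot": [0, 0, 0], "gripper": 0.4}, {"xyz": [0, 0, -0.03], "rot": [0, 0, 0], "gripper": 0.4}, {"xyz": [0, 0, -0.07], "rot": [0, 0, 0], "gripper": 0.4}, {"xyz": [0, 0, -0.11], "rot": [0, 0, 0], "gripper": 0.4}, {"xyz": [0, 0, -0.15], "rot": [0, 0, 0], "gripper": 0.4}]'

```text
time: 6.25
ee_pos: [0.4799, 0.3309, 0.3529]
tcp_rot: [-0.0, 1.0, 0.0, 0.001]
force: [1.2, 0.4, 0.2]
width: 0.0515
```

```bash
python3 -c "
from h import *
delta([.45,-.15,.38],9.6)
im,d,ci,C=grab('top','t3.png'); np.savez('top3.npz',im=im,d=d)
cv2.imwrite('pics/t3c.png',cv2.resize(im[150:290,60:320,::-1],None,fx=3,fy=3,interpolation=2))
"
```

```text
t 6.25 q [-0.2   0.69 -0.74  1.75  0.57  0.92  0.39] tcp [0.4799 0.3309 0.3529] w 0.0515 F [1.2 0.4 0.2]
  xyz [0.0299, -0.4809, -0.0272] rot [0.05, 0.04, 80.4]
```

View pics/t3c.png

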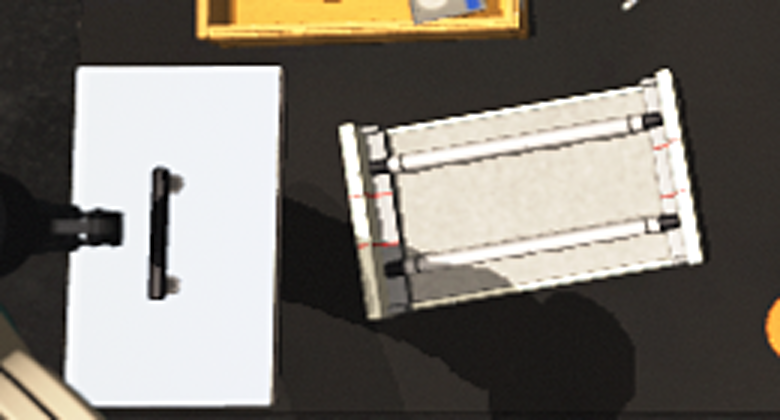

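The cover stands at left and the rack is open with both rails outside their red lines. I'll move above the rack with the jaw axis along the rails and take a close look.

```bash
python3 -c "
from h import *
delta(rk(-.02,0,.36),99.6)
"
```

```text
t 6.3 q [-0.2   0.69 -0.75  1.74  0.57  0.93  0.39] tcp [0.4809 0.3329 0.3594] w 0.0511 F [1.  2.5 3.2]
  xyz [-0.0134, -0.323, -0.0026] rot [0.34, 0.57, -9.59]
```

Request:
servo_tool --increments '[{"xyz": [-0.013, -0.323, -0.003], "rot": [0.3, 0.5, -9.6], "gripper": 0}, {"xyz": [-0.013, -0.323, -0.003], "rot": [0.3, 0.5, -9.6], "gripper": 0}, {"xyz": [-0.013, -0.323, -0.003], "rot": [0.3, 0.5, -9.6], "gripper": 0}, {"xyz": [-0.013, -0.323, -0.003], "rot": [0.3, 0.5, -9.6], "gripper": 0}, {"xyz": [-0.013, -0.323, -0.003], "rot": [0.3, 0.5, -9.6], "gripper": 0}, {"xyz": [-0.013, -0.323, -0.003], "rot": [0.3, 0.5, -9.6], "gripper": 0}, {"xyz": [-0.013, -0.323, -0.003], "rot": [0.3, 0.5, -9.6], "gripper": 0}, {"xyz": [-0.013, -0.323, -0.003], "rot": [0.3, 0.5, -9.6], "gripper": 0}, {"xyz": [-0.013, -0.323, -0.003], "rot": [0.3, 0.5, -9.6], "gripper": 0}, {"xyz": [-0.013, -0.323, -0.003], "rot": [0.3, 0.5, -9.6], "gripper": 0}]'

```text
time: 7.3
ee_pos: [0.4939, 0.0115, 0.3608]
tcp_rot: [-0.085, 0.996, 0.001, 0.001]
force: [-0.0, 0.4, 0.1]
width: 0.0853
```

```bash
python3 - <<'E'
from h import *
delta(rk(-.02,0,.36),99.6)
im,d,ci,C=grab('wrist','w4.png'); np.savez('w4.npz',im=im,d=d,C=C)
P=cloud(d,ci,C,True); i=im.astype(int)
red=((i[...,0]-np.maximum(i[...,1],i[...,2])>35)).astype(np.uint8)
n,l,s,c=cv2.connectedComponentsWithStats(red)
for k in range(1,n):
    if s[k,4]>8:
        for z in (.03,.062):
            w=onplane([c[k]],z,ci,C,True)[0]; print(c[k].round(1),s[k,4],z,w.round(4),inrk(w).round(4),P[int(c[k][1]),int(c[k][0])].round(3))
E
```

```text
t 7.3 q [ 0.49  0.6  -0.85  1.98  0.6   0.84  1.04] tcp [0.4939 0.0115 0.3608] w 0.0853 F [-0.   0.4  0.1]
  xyz [-0.0002, -0.0016, 0.0008] rot [0.08, 0.14, 0.14]
[127.7  68. ] 2098 0.03 [ 0.4006 -0.2146  0.03  ] [-0.1499 -0.2058] [ 0.398 -0.234  0.004]
[127.7  68. ] 2098 0.062 [ 0.4028 -0.192   0.062 ] [-0.144  -0.1838] [ 0.398 -0.234  0.004]
[193.5 183.4] 75 0.03 [ 0.5176 -0.1187  0.03  ] [-0.0185 -0.1308] [ 0.517 -0.119  0.031]
[193.5 183.4] 75 0.062 [ 0.5073 -0.1063  0.062 ] [-0.0266 -0.1168] [ 0.517 -0.119  0.031]
[439.1 183.4] 69 0.03 [0.4736 0.1372 0.03  ] [-0.0191  0.1289] [0.473 0.136 0.031]
[439.1 183.4] 69 0.062 [0.468  0.1224 0.062 ] [-0.0271  0.1153] [0.473 0.136 0.031]
[172.  190.5] 14 0.03 [ 0.5296 -0.1444  0.03  ] [-0.0109 -0.1581] [ 0.517 -0.128  0.064]
[172.  190.5] 14 0.062 [ 0.5181 -0.1292  0.062 ] [-0.0198 -0.1411] [ 0.517 -0.128  0.064]
[460.6 190.8] 17 0.03 [0.4768 0.1651 0.03  ] [-0.0113  0.1559] [0.47  0.145 0.064]
[460.6 190.8] 17 0.062 [0.4709 0.1474 0.062 ] [-0.0201  0.1394] [0.47  0.145 0.064]
[197.8 223. ] 65 0.03 [ 0.5619 -0.1116  0.03  ] [ 0.0263 -0.13
[... 907 characters left out ...]
1245 0.062 ] [0.1711 0.0838] [0.717 0.149 0.008]
[460.6 353.7] 85 0.03 [0.7122 0.2622 0.03  ] [0.237  0.2123] [0.732 0.279 0.008]
[460.6 353.7] 85 0.062 [0.6812 0.2342 0.062 ] [0.2018 0.1898] [0.732 0.279 0.008]
[477.8 376.2] 16 0.03 [0.7683 0.3246 0.03  ] [0.3027 0.2644] [0.733 0.291 0.06 ]
[477.8 376.2] 16 0.062 [0.7314 0.2899 0.062 ] [0.2605 0.2364] [0.733 0.291 0.06 ]
[470.5 387.8] 11 0.03 [0.7987 0.3256 0.03  ] [0.3329 0.2604] [0.759 0.292 0.059]
[470.5 387.8] 11 0.062 [0.7585 0.2909 0.062 ] [0.2875 0.2328] [0.759 0.292 0.059]
[466.6 393.9] 11 0.03 [0.8158 0.3266 0.03  ] [0.3499 0.2584] [0.774 0.291 0.06 ]
[466.6 393.9] 11 0.062 [0.7738 0.2917 0.062 ] [0.3027 0.2311] [0.774 0.291 0.06 ]
```

View pics/w4.png

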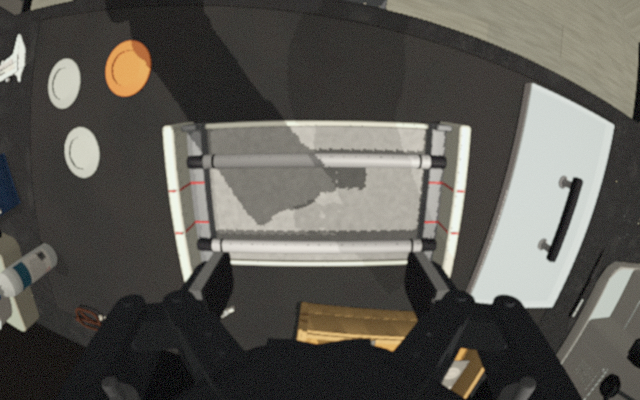

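The view shows the near rail at row ~160, the far rail at row ~245, and ledge red lines at rows 183 and 223 (columns 193 and 437). All sit as expected. Next I'll measure the rails relative to the lines.

```bash
cat > rails.py <<'E'
from h import *
def measure(im,d,ci,C):
    P=cloud(d,ci,C,True); i=im.astype(int); q=inrk(P)
    red=(i[...,0]-np.maximum(i[...,1],i[...,2])>35)&(abs(P[...,2]-.031)<.008)&(abs(abs(q[...,1])-.126)<.012)&(abs(abs(q[...,0])-.022)<.012)
    L={}
    for sx in(-1,1):
        for sy in(-1,1):
            m=red&(q[...,0]*sx>0)&(q[...,1]*sy>0); v,u=np.nonzero(m)
            if len(u)>10: L[sx,sy]=inrk(onplane([[u.mean(),v.mean()]],.03,ci,C,True)[0])
    print('lines',{k:v.round(4).tolist() for k,v in L.items()})
    for sx in(-1,1):
        m=(P[...,2]>.030)&(P[...,2]<.056)&(abs(q[...,1])<.108)&(q[...,0]*sx>.008)&(q[...,0]*sx<.082)&((abs(q[...,1])<.2))
        v,u=np.nonzero(m); X=[]
        for c in np.unique(u):
            r=v[u==c]
            if 3<len(r) and np.ptp(r)<len(r)+3: X.append([c,(r.min()+r.max())/2])
        if len(X)<30: print(sx,'no rail',len(X)); continue
        w=inrk(onplane(X,.037,ci,C,True)); p=np.polyfit(w[:,1],w[:,0],1)
        res=w[:,0]-np.polyval(p,w[:,1]); k=abs(res)<.003; p=np.polyfit(w[k,1],w[k,0],1)
        print('rail',sx,'n',k.sum(),'y',w[k,1].min().round(3),w[k,1].max().round(3),'x left/right',np.polyval(p,[.1255,-.1255]).round(4),
          'minus line',[round(float(np.polyval(p,sy*.1255)-L[sx,sy][0]),4) if (sx,sy) in L else None for sy in(1,-1)],'rms',res[k].std().round(4))
if __name__=='__main__':
    import sys
    if len(sys.argv)>1: z=np.load(sys.argv[1]); im,d,C=z['im'],z['d'],z['C']; ci=ctrl.camera_info('wrist')
    else: im,d,ci,C=grab('wrist','last.png')
    measure(im,d,ci,C)
E
python3 rails.py w4.npz
```

```text
lines {(-1, -1): [-0.0195, -0.1275], (-1, 1): [-0.0203, 0.1253], (1, -1): [0.0247, -0.1276], (1, 1): [0.0243, 0.125]}
rail -1 n 221 y -0.11 0.11 x left/right [-0.0439 -0.0433] minus line [-0.0236, -0.0238] rms 0.0002
rail 1 n 203 y -0.11 0.11 x left/right [0.0476 0.0481] minus line [0.0233, 0.0235] rms 0.0003
```

```bash
sed -i 's/^RC=.*/RC=np.array([0.5165,0.0125]); YAW=9.75/' h.py; python3 -c "
from h import *
delta(rk(-.078,0,.24),99.75)
delta(rk(-.078,0,.191),99.75)
"; python3 rails.py w4.npz
```

```text
t 7.35 q [ 0.49  0.6  -0.85  1.98  0.6   0.84  1.04] tcp [0.4939 0.0116 0.3607] w 0.0854 F [-0.1 -0.2  0.2]
  xyz [0.0558, -0.0031, 0.1206] rot [0.07, 0.13, 0.02]
t 7.35 q [ 0.49  0.6  -0.85  1.98  0.6   0.84  1.04] tcp [0.4939 0.0116 0.3607] w 0.0854 F [-0.1 -0.2  0.2]
  xyz [0.0559, -0.0032, 0.1696] rot [0.07, 0.13, 0.02]
lines {(-1, -1): [-0.0221, -0.1263], (-1, 1): [-0.0223, 0.1266], (1, -1): [0.0221, -0.1265], (1, 1): [0.0223, 0.1261]}
rail -1 n 221 y -0.11 0.11 x left/right [-0.0459 -0.0459] minus line [-0.0236, -0.0238] rms 0.0002
rail 1 n 203 y -0.11 0.11 x left/right [0.0456 0.0455] minus line [0.0233, 0.0234] rms 0.0003
```

Request:
servo_tool --increments '[{"xyz": [0.03, -0.003, 0.02], "rot": [0, 0.1, 0], "gripper": 0}, {"xyz": [0.056, -0.003, 0.05], "rot": [0, 0.1, 0], "gripper": 0}, {"xyz": [0.056, -0.003, 0.09], "rot": [0, 0.1, 0], "gripper": 0}, {"xyz": [0.056, -0.003, 0.125], "rot": [0, 0.1, 0], "gripper": 0}, {"xyz": [0.056, -0.003, 0.15], "rot": [0, 0.1, 0], "gripper": 0}, {"xyz": [0.056, -0.003, 0.165], "rot": [0, 0.1, 0], "gripper": 0}, {"xyz": [0.056, -0.003, 0.17], "rot": [0, 0.1, 0], "gripper": 0}, {"xyz": [0.056, -0.003, 0.17], "rot": [0, 0.1, 0], "gripper": 0}]'

```text
time: 8.15
ee_pos: [0.4395, 0.0007, 0.1903]
tcp_rot: [-0.086, 0.996, 0.001, -0.0]
force: [-0.6, 0.9, 0.1]
width: 0.0853
```

```bash
python3 -c "
from h import *
delta(rk(-.043,0,.191),99.75)
"
```

```text
t 8.15 q [ 0.24  0.79 -0.46  2.23  1.09  0.36  0.6 ] tcp [0.4395 0.0007 0.1903] w 0.0853 F [-0.6  0.9  0.1]
  xyz [-0.0348, -0.0015, -0.0007] rot [0.1, -0.0, 0.17]
```

Request:
servo_tool --increments '[{"xyz": [-0.003, 0, 0], "rot": [0, 0, 0.2], "gripper": 0}, {"xyz": [-0.006, 0, 0], "rot": [0, 0, 0.2], "gripper": 0}, {"xyz": [-0.009, 0, 0], "rot": [0, 0, 0.2], "gripper": 0}, {"xyz": [-0.011, 0, 0], "rot": [0, 0, 0.2], "gripper": 0}, {"xyz": [-0.013, 0, 0], "rot": [0, 0, 0.2], "gripper": 0}, {"xyz": [-0.015, 0, 0], "rot": [0, 0, 0.2], "gripper": 0}, {"xyz": [-0.017, 0, 0], "rot": [0, 0, 0.2], "gripper": 0}, {"xyz": [-0.019, 0, 0], "rot": [0, 0, 0.2], "gripper": 0}, {"xyz": [-0.021, 0, 0], "rot": [0, 0, 0.2], "gripper": 0}, {"xyz": [-0.022, 0, 0], "rot": [0, 0, 0.2], "gripper": 0}]'

```text
time: 9.15
ee_pos: [0.4615, 0.0046, 0.1903]
tcp_rot: [-0.085, 0.996, 0.001, 0.0]
force: [-0.6, 0.5, -0.2]
width: 0.0855
```

```bash
python3 rails.py; python3 -c "
from h import *
delta(rk(-.043,0,.191),99.75)
"
```

```text
lines {(-1, -1): [-0.0189, -0.1343], (-1, 1): [-0.0186, 0.1362]}
rail -1 n 97 y -0.111 0.11 x left/right [-0.0407 -0.0403] minus line [-0.0221, -0.0213] rms 0.0015
rail 1 n 30 y -0.108 0.107 x left/right [0.0439 0.0445] minus line [None, None] rms 0.002
t 9.2 q [ 0.27  0.81 -0.5   2.17  1.03  0.42  0.66] tcp [0.4617 0.0046 0.1903] w 0.0856 F [-0.7  0.4  0.6]
  xyz [-0.0124, -0.0015, -0.0007] rot [0.11, 0.03, -0.03]
```

View pics/last.png

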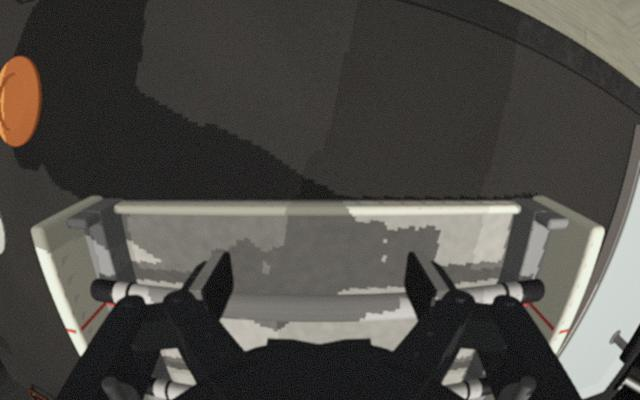

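The rail shows at row ~290 with the fingers just behind it and the lines at (90,318) and (540,318). I'll continue slowly and then check from above.

Request:
servo_tool --increments '[{"xyz": [-0.001, 0, 0], "rot": [0, 0, 0], "gripper": 0}, {"xyz": [-0.002, 0, 0], "rot": [0, 0, 0], "gripper": 0}, {"xyz": [-0.003, 0, 0], "rot": [0, 0, 0], "gripper": 0}, {"xyz": [-0.004, 0, 0], "rot": [0, 0, 0], "gripper": 0}, {"xyz": [-0.005, 0, 0], "rot": [0, 0, 0], "gripper": 0}, {"xyz": [-0.006, 0, 0], "rot": [0, 0, 0], "gripper": 0}, {"xyz": [-0.007, 0, 0], "rot": [0, 0, 0], "gripper": 0}, {"xyz": [-0.008, 0, 0], "rot": [0, 0, 0], "gripper": 0}, {"xyz": [-0.0085, 0, 0], "rot": [0, 0, 0], "gripper": 0}, {"xyz": [-0.0085, 0, 0], "rot": [0, 0, 0], "gripper": 0}]'

```text
time: 10.2
ee_pos: [0.4702, 0.0061, 0.1903]
tcp_rot: [-0.085, 0.996, 0.001, 0.0]
force: [0.1, -0.5, -0.3]
width: 0.0855
```

Request:
servo_tool --increments '[{"xyz": [0.004, 0, 0], "rot": [0, 0, 0], "gripper": 0}, {"xyz": [0.015, 0, 0], "rot": [0, 0, 0], "gripper": 0}, {"xyz": [0.015, 0, -0.04], "rot": [0, 0, 0], "gripper": 0}, {"xyz": [0, 0, -0.09], "rot": [0, 0, 0], "gripper": 0}, {"xyz": [-0.03, 0, -0.13], "rot": [0, 0, 0], "gripper": 0}, {"xyz": [-0.03, 0, -0.16], "rot": [0, 0, 0], "gripper": 0}, {"xyz": [-0.03, 0, -0.17], "rot": [0, 0, 0], "gripper": 0}]'

```text
time: 10.9
ee_pos: [0.5004, 0.0112, 0.3631]
tcp_rot: [-0.084, 0.996, 0.001, 0.003]
force: [0.1, -0.3, -0.8]
width: 0.0852
```

```bash
python3 rails.py; python3 -c "
from h import *
delta(rk(-.07,0,.191),99.75)
delta(rk(.08,0,.191),99.75)
"
```

```text
lines {(1, -1): [0.0218, -0.1258], (1, 1): [0.0218, 0.1262]}
rail -1 n 218 y -0.11 0.11 x left/right [-0.0282 -0.0283] minus line [None, None] rms 0.0003
rail 1 n 203 y -0.11 0.109 x left/right [0.0462 0.046 ] minus line [0.0244, 0.0243] rms 0.0003
t 10.95 q [ 0.49  0.6  -0.85  1.96  0.6   0.85  1.05] tcp [0.4999 0.011  0.3628] w 0.0853 F [0.5 0.3 0.1]
  xyz [0.0543, -0.0014, 0.1715] rot [0.01, 0.31, -0.05]
t 10.95 q [ 0.49  0.6  -0.85  1.96  0.6   0.85  1.05] tcp [0.4999 0.011  0.3628] w 0.0853 F [0.5 0.3 0.1]
  xyz [-0.0957, -0.0013, 0.1724] rot [0.01, 0.31, -0.05]
```

Request:
servo_tool --increments '[{"xyz": [0.03, -0.001, 0.03], "rot": [0, 0.3, 0], "gripper": 0}, {"xyz": [0.05, -0.001, 0.07], "rot": [0, 0.3, 0], "gripper": 0}, {"xyz": [0.054, -0.001, 0.11], "rot": [0, 0.3, 0], "gripper": 0}, {"xyz": [0.054, -0.001, 0.145], "rot": [0, 0.3, 0], "gripper": 0}, {"xyz": [0.054, -0.001, 0.165], "rot": [0, 0.3, 0], "gripper": 0}, {"xyz": [0.054, -0.001, 0.172], "rot": [0, 0.3, 0], "gripper": 0}, {"xyz": [0.05, -0.001, 0.172], "rot": [0, 0.3, 0], "gripper": 0}, {"xyz": [0.044, -0.001, 0.172], "rot": [0, 0.3, 0], "gripper": 0}, {"xyz": [0.038, -0.001, 0.172], "rot": [0, 0.3, 0], "gripper": 0}, {"xyz": [0.034, -0.001, 0.172], "rot": [0, 0.3, 0], "gripper": 0}]'

```text
time: 11.95
ee_pos: [0.4686, 0.0044, 0.1915]
tcp_rot: [-0.084, 0.996, 0.0, 0.001]
force: [-0.1, 0.1, -0.3]
width: 0.0858
```

```bash
python3 -c "
from h import *
delta(rk(-.041,0,.191),99.75)
"
```

```text
t 11.95 q [ 0.27  0.81 -0.51  2.16  1.02  0.43  0.67] tcp [0.4686 0.0044 0.1915] w 0.0858 F [-0.1  0.1 -0.3]
  xyz [-0.0075, -0.0001, 0.0006] rot [0.02, 0.15, -0.1]
```

Request:
servo_tool --increments '[{"xyz": [-0.001, 0, 0], "rot": [0, 0, 0], "gripper": 0}, {"xyz": [-0.002, 0, 0], "rot": [0, 0, 0], "gripper": 0}, {"xyz": [-0.003, 0, 0], "rot": [0, 0, 0], "gripper": 0}, {"xyz": [-0.004, 0, 0], "rot": [0, 0, 0], "gripper": 0}, {"xyz": [-0.005, 0, 0], "rot": [0, 0, 0], "gripper": 0}, {"xyz": [-0.006, 0, 0], "rot": [0, 0, 0], "gripper": 0}, {"xyz": [-0.007, 0, 0], "rot": [0, 0, 0], "gripper": 0}, {"xyz": [-0.0075, 0, 0], "rot": [0, 0, 0], "gripper": 0}, {"xyz": [-0.0075, 0, 0], "rot": [0, 0, 0], "gripper": 0}]'

```text
time: 12.85
ee_pos: [0.4762, 0.0058, 0.1915]
tcp_rot: [-0.084, 0.996, 0.0, 0.001]
force: [-1.7, 0.4, -0.1]
width: 0.0852
```

Request:
servo_tool --increments '[{"xyz": [0.004, 0, 0], "rot": [0, 0, 0], "gripper": 0}, {"xyz": [0.015, 0, 0], "rot": [0, 0, 0], "gripper": 0}, {"xyz": [0.015, 0, -0.04], "rot": [0, 0, 0], "gripper": 0}, {"xyz": [0, 0, -0.09], "rot": [0, 0, 0], "gripper": 0}, {"xyz": [-0.03, 0, -0.13], "rot": [0, 0, 0], "gripper": 0}, {"xyz": [-0.03, 0, -0.16], "rot": [0, 0, 0], "gripper": 0}, {"xyz": [-0.03, 0, -0.17], "rot": [0, 0, 0], "gripper": 0}]'

```text
time: 13.55
ee_pos: [0.5059, 0.011, 0.3644]
tcp_rot: [-0.084, 0.996, 0.0, 0.004]
force: [0.6, -0.5, -0.7]
width: 0.0855
```

```bash
python3 rails.py; python3 -c "
from h import *
delta(rk(.078,0,.26),99.75)
delta(rk(.078,0,.191),99.75)
"
```

```text
lines {(1, -1): [0.0218, -0.1258], (1, 1): [0.0217, 0.126]}
rail -1 n 217 y -0.11 0.11 x left/right [-0.0217 -0.0221] minus line [None, None] rms 0.0002
rail 1 n 203 y -0.11 0.11 x left/right [0.0461 0.0458] minus line [0.0244, 0.024] rms 0.0003
t 13.6 q [ 0.49  0.6  -0.85  1.95  0.6   0.86  1.05] tcp [0.5055 0.0108 0.3642] w 0.0851 F [-0.1 -0.2  0.3]
  xyz [-0.0884, 0.0002, 0.1048] rot [-0.08, 0.43, -0.13]
t 13.6 q [ 0.49  0.6  -0.85  1.95  0.6   0.86  1.05] tcp [0.5055 0.0108 0.3642] w 0.0851 F [-0.1 -0.2  0.3]
  xyz [-0.0879, 0.0003, 0.1738] rot [-0.08, 0.43, -0.13]
```

Request:
servo_tool --increments '[{"xyz": [-0.045, 0, 0.0], "rot": [0, 0.4, 0], "gripper": 0}, {"xyz": [-0.088, 0, 0.02], "rot": [0, 0.4, 0], "gripper": 0}, {"xyz": [-0.088, 0, 0.06], "rot": [0, 0.4, 0], "gripper": 0}, {"xyz": [-0.088, 0, 0.105], "rot": [0, 0.4, 0], "gripper": 0}, {"xyz": [-0.088, 0, 0.145], "rot": [0, 0.4, 0], "gripper": 0}, {"xyz": [-0.088, 0, 0.167], "rot": [0, 0.4, 0], "gripper": 0}, {"xyz": [-0.088, 0, 0.173], "rot": [0, 0.4, 0], "gripper": 0}, {"xyz": [-0.088, 0, 0.173], "rot": [0, 0.4, 0], "gripper": 0}]'

```text
time: 14.4
ee_pos: [0.5923, 0.0255, 0.1902]
tcp_rot: [-0.084, 0.996, -0.001, -0.001]
force: [0.3, 0.0, 0.9]
width: 0.0854
```

```bash
python3 -c "
from h import *
delta(rk(.0408,0,.191),99.75)
"
```

```text
t 14.4 q [ 0.29  0.93 -0.64  1.81  0.84  0.7   0.9 ] tcp [0.5923 0.0255 0.1902] w 0.0854 F [0.3 0.  0.9]
  xyz [0.0361, -0.0, -0.0006] rot [-0.08, -0.17, -0.08]
```

Request:
servo_tool --increments '[{"xyz": [0.003, 0, 0], "rot": [0, 0, 0], "gripper": 0}, {"xyz": [0.006, 0, 0], "rot": [0, 0, 0], "gripper": 0}, {"xyz": [0.009, 0, 0], "rot": [0, 0, 0], "gripper": 0}, {"xyz": [0.011, 0, 0], "rot": [0, 0, 0], "gripper": 0}, {"xyz": [0.013, 0, 0], "rot": [0, 0, 0], "gripper": 0}, {"xyz": [0.015, 0, 0], "rot": [0, 0, 0], "gripper": 0}, {"xyz": [0.017, 0, 0], "rot": [0, 0, 0], "gripper": 0}, {"xyz": [0.019, 0, 0], "rot": [0, 0, 0], "gripper": 0}, {"xyz": [0.021, 0, 0], "rot": [0, 0, 0], "gripper": 0}, {"xyz": [0.023, 0, 0], "rot": [0, 0, 0], "gripper": 0}]'

```text
time: 15.4
ee_pos: [0.5695, 0.0217, 0.1904]
tcp_rot: [-0.084, 0.996, -0.001, -0.001]
force: [1.2, 0.1, 1.3]
width: 0.0855
```

Request:
servo_tool --increments '[{"xyz": [0.0015, 0, 0], "rot": [0, 0, 0], "gripper": 0}, {"xyz": [0.003, 0, 0], "rot": [0, 0, 0], "gripper": 0}, {"xyz": [0.0045, 0, 0], "rot": [0, 0, 0], "gripper": 0}, {"xyz": [0.006, 0, 0], "rot": [0, 0, 0], "gripper": 0}, {"xyz": [0.007, 0, 0], "rot": [0, 0, 0], "gripper": 0}, {"xyz": [0.008, 0, 0], "rot": [0, 0, 0], "gripper": 0}, {"xyz": [0.009, 0, 0], "rot": [0, 0, 0], "gripper": 0}, {"xyz": [0.01, 0, 0], "rot": [0, 0, 0], "gripper": 0}, {"xyz": [0.011, 0, 0], "rot": [0, 0, 0], "gripper": 0}, {"xyz": [0.0115, 0, 0], "rot": [0, 0, 0], "gripper": 0}]'

```text
time: 16.4
ee_pos: [0.558, 0.0197, 0.1903]
tcp_rot: [-0.084, 0.996, -0.001, -0.002]
force: [2.2, 0.3, 1.3]
width: 0.0852
```

```bash
python3 -c "
from h import *
delta(rk(.0408,0,.191),99.75)
"
```

```text
t 16.4 q [ 0.3   0.9  -0.61  1.91  0.88  0.63  0.85] tcp [0.558  0.0197 0.1903] w 0.0852 F [2.2 0.3 1.3]
  xyz [0.0014, -0.0001, -0.0006] rot [-0.07, -0.18, -0.07]
```

Request:
servo_tool --increments '[{"xyz": [0.0007, 0, 0], "rot": [0, 0, 0], "gripper": 0}, {"xyz": [0.0007, 0, 0], "rot": [0, 0, 0], "gripper": 0}, {"xyz": [-0.004, 0, 0], "rot": [0, 0, 0], "gripper": 0}, {"xyz": [-0.015, 0, 0], "rot": [0, 0, 0], "gripper": 0}, {"xyz": [-0.015, 0, -0.04], "rot": [0, 0, 0], "gripper": 0}, {"xyz": [0, 0, -0.09], "rot": [0, 0, 0], "gripper": 0}, {"xyz": [0.04, 0, -0.13], "rot": [0, 0, 0], "gripper": 0}, {"xyz": [0.055, 0, -0.17], "rot": [0, 0, 0], "gripper": 0}, {"xyz": [0.055, 0, -0.17], "rot": [0, 0, 0], "gripper": 0}]'

```text
time: 17.3
ee_pos: [0.5033, 0.0113, 0.3649]
tcp_rot: [-0.085, 0.996, -0.002, 0.001]
force: [1.8, 0.8, -1.1]
width: 0.085
```

```bash
python3 rails.py; python3 - <<'E'
from h import *
im,d,ci,C=grab('wrist'); i=im.astype(int); P=cloud(d,ci,C,True)
q=inrk(P); red=(i[...,0]-np.maximum(i[...,1],i[...,2])>35)&(abs(P[...,2]-.063)<.006)&(abs(q[...,1])>.12)&(abs(q[...,1])<.155)
n,l,s,c=cv2.connectedComponentsWithStats(red.astype(np.uint8))
for k in range(1,n):
    if s[k,4]>8: print('cheek',inrk(onplane([c[k]],.062,ci,C,True)[0]).round(4))
delta(rk(0,0,.36),99.75)
E
```

```text
lines {}
rail -1 n 216 y -0.11 0.111 x left/right [-0.0218 -0.0216] minus line [None, None] rms 0.0002
rail 1 n 207 y -0.11 0.11 x left/right [0.0234 0.0238] minus line [None, None] rms 0.0003
cheek [-0.0225 -0.1395]
cheek [-0.022   0.1406]
cheek [ 0.0222 -0.1393]
cheek [0.0221 0.1401]
t 17.4 q [ 0.49  0.61 -0.85  1.95  0.61  0.86  1.05] tcp [0.5043 0.0104 0.3614] w 0.0856 F [-0.6  0.1  0.2]
  xyz [-0.0124, 0.0, 0.0014] rot [-0.15, -0.09, -0.1]
```

View pics/last.png

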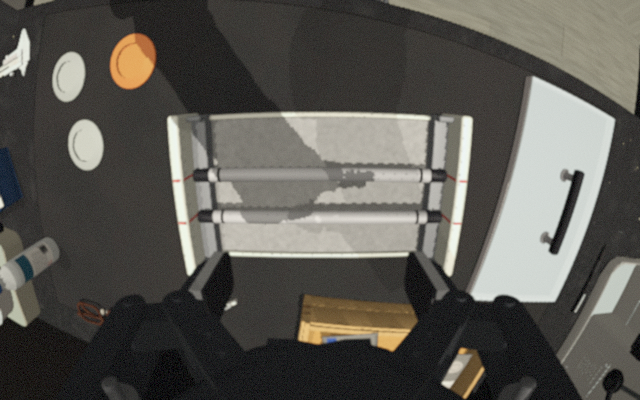

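Both rails now lie on their lines: near −21.7 mm, far +23.6 mm, and the cheek lines agree with my frame. The view shows two clear blanks at (68,77) and (85,145), so there is no third. Next I'll go above the blanks.

```bash
python3 -c "
from h import *
delta([.45,-.33,.34],-45)
"
```

```text
t 17.4 q [ 0.49  0.61 -0.85  1.95  0.61  0.86  1.05] tcp [0.5043 0.0104 0.3614] w 0.0856 F [-0.6  0.1  0.2]
  xyz [0.1105, -0.3264, 0.0224] rot [-0.17, 0.15, 144.65]
```

Request:
servo_tool --increments '[{"xyz": [0.01, -0.03, 0.002], "rot": [0, 0, 8], "gripper": 0}, {"xyz": [0.02, -0.06, 0.004], "rot": [0, 0, 16], "gripper": 0}, {"xyz": [0.03, -0.09, 0.006], "rot": [0, 0, 24], "gripper": 0}, {"xyz": [0.04, -0.12, 0.008], "rot": [0, 0, 32], "gripper": 0}, {"xyz": [0.05, -0.15, 0.01], "rot": [0, 0, 40], "gripper": 0}, {"xyz": [0.06, -0.18, 0.012], "rot": [0, 0, 48], "gripper": 0}, {"xyz": [0.07, -0.21, 0.014], "rot": [0, 0, 56], "gripper": 0}, {"xyz": [0.08, -0.24, 0.016], "rot": [0, 0, 64], "gripper": 0}, {"xyz": [0.09, -0.27, 0.018], "rot": [0, 0, 72], "gripper": 0}, {"xyz": [0.1, -0.3, 0.02], "rot": [0, 0, 80], "gripper": 0}]'

```text
time: 18.4
ee_pos: [0.4557, -0.3036, 0.3403]
tcp_rot: [0.578, 0.816, -0.002, -0.001]
force: [0.8, 0.3, 0.3]
width: 0.0855
```

```bash
python3 -c "
from h import *
delta([.45,-.33,.34],-45)
"
```

```text
t 18.4 q [ 0.84  0.6  -0.46  1.86  0.37  0.77  0.51] tcp [ 0.4557 -0.3036  0.3403] w 0.0855 F [0.8 0.3 0.3]
  xyz [-0.023, -0.0141, 0.0004] rot [-0.2, 0.12, 64.32]
```

Request:
servo_tool --increments '[{"xyz": [-0.01, -0.005, 0], "rot": [0, 0, 8], "gripper": 0}, {"xyz": [-0.023, -0.014, 0], "rot": [0, 0, 16], "gripper": 0}, {"xyz": [-0.023, -0.014, 0], "rot": [0, 0, 24], "gripper": 0}, {"xyz": [-0.023, -0.014, 0], "rot": [0, 0, 32], "gripper": 0}, {"xyz": [-0.023, -0.014, 0], "rot": [0, 0, 40], "gripper": 0}, {"xyz": [-0.023, -0.014, 0], "rot": [0, 0, 48], "gripper": 0}, {"xyz": [-0.023, -0.014, 0], "rot": [0, 0, 56], "gripper": 0}, {"xyz": [-0.023, -0.014, 0], "rot": [0, 0, 64.3], "gripper": 0}, {"xyz": [-0.023, -0.014, 0], "rot": [0, 0, 64.3], "gripper": 0}]'

```text
time: 19.3
ee_pos: [0.4503, -0.3298, 0.3386]
tcp_rot: [0.924, 0.383, -0.003, -0.001]
force: [0.4, -0.2, 0.4]
width: 0.0855
```

```bash
cat > blanks.py <<'E'
from h import *
im,d,ci,C=grab('wrist','bl.png'); P=cloud(d,ci,C,True)
m=((P[...,2]>-.01)&(P[...,2]<.03)&(im.min(2)>100)).astype(np.uint8); m=cv2.morphologyEx(m,cv2.MORPH_CLOSE,np.ones((5,5)))
for c in cv2.findContours(m,0,1)[0]:
    if cv2.contourArea(c)<800: continue
    w=onplane(c[:,0,:],.003,ci,C,True)[:,:2].astype(np.float32)
    (x,y),r=cv2.minEnclosingCircle(w); e=cv2.fitEllipse(w); 
    if .028<r<.045: print('disc',round(x,4),round(y,4),'r',round(r,4),'ell',np.round(e[0],4),np.round(e[1],4),'in rack',inrk(np.array([x,y])).round(3))
E
python3 blanks.py
```

```text
disc 0.4178 -0.3476 r 0.0342 ell [ 0.4176 -0.3475] [0.0667 0.067 ] in rack [-0.158 -0.338]
disc 0.5093 -0.305 r 0.0351 ell [ 0.5091 -0.3048] [0.0684 0.0689] in rack [-0.061 -0.312]
```

View pics/bl.png

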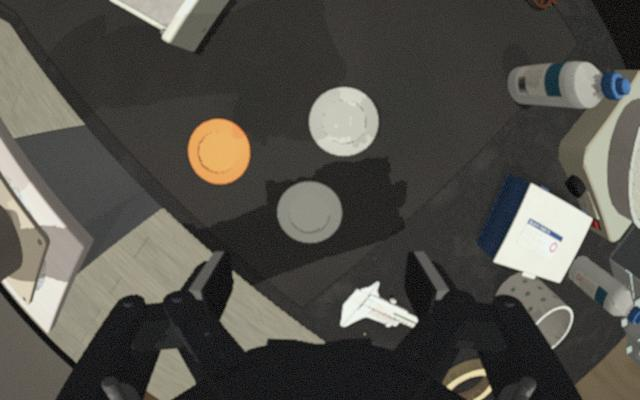

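The view shows the clear blanks at (310,212) and (343,121), with the orange decoy at (219,151). Starting with the nearer clear blank, I'll descend to just above it.

```bash
python3 -c "
from h import *
delta([.4176,-.3475,.178],-45)
"
```

```text
t 19.35 q [ 0.67  0.58 -0.14  1.84  0.12  0.73 -0.32] tcp [ 0.4503 -0.3297  0.3388] w 0.0856 F [-0.1 -0.1  0.3]
  xyz [-0.0348, -0.01, 0.1611] rot [-0.24, 0.29, 0.22]
```

Request:
servo_tool --grip_force 25 --increments '[{"xyz": [-0.035, -0.01, 0.03], "rot": [-0.2, 0.3, 0], "gripper": 0.06}, {"xyz": [-0.035, -0.01, 0.07], "rot": [-0.2, 0.3, 0], "gripper": 0.1}, {"xyz": [-0.035, -0.01, 0.11], "rot": [-0.2, 0.3, 0], "gripper": 0.1}, {"xyz": [-0.035, -0.01, 0.14], "rot": [-0.2, 0.3, 0], "gripper": 0.1}, {"xyz": [-0.035, -0.01, 0.157], "rot": [-0.2, 0.3, 0], "gripper": 0.1}, {"xyz": [-0.035, -0.01, 0.161], "rot": [-0.2, 0.3, 0], "gripper": 0.1}, {"xyz": [-0.035, -0.01, 0.161], "rot": [-0.2, 0.3, 0], "gripper": 0.1}]'

```text
time: 20.05
ee_pos: [0.4174, -0.3475, 0.1772]
tcp_rot: [0.923, 0.385, -0.0, -0.001]
force: [-1.1, -0.6, 1.0]
width: 0.0768
```

```bash
python3 -c "
from h import *
delta([.4176,-.3475,.168],-45)
"; python3 blanks.py
```

```text
t 20.05 q [ 0.7   0.83 -0.09  1.96  0.18  0.36 -0.31] tcp [ 0.4174 -0.3475  0.1772] w 0.0768 F [-1.1 -0.6  1. ]
  xyz [0.0001, 0.0002, 0.0092] rot [-0.15, -0.01, 0.33]
disc 0.4176 -0.3476 r 0.0349 ell [ 0.4176 -0.3476] [0.0678 0.0691] in rack [-0.158 -0.338]
disc 0.3977 -0.2334 r 0.0338 ell [ 0.3977 -0.2341] [0.065  0.0669] in rack [-0.159 -0.222]
disc 0.5104 -0.3043 r 0.0353 ell [ 0.5099 -0.3046] [0.0689 0.0691] in rack [-0.06  -0.311]
```

View pics/bl.png

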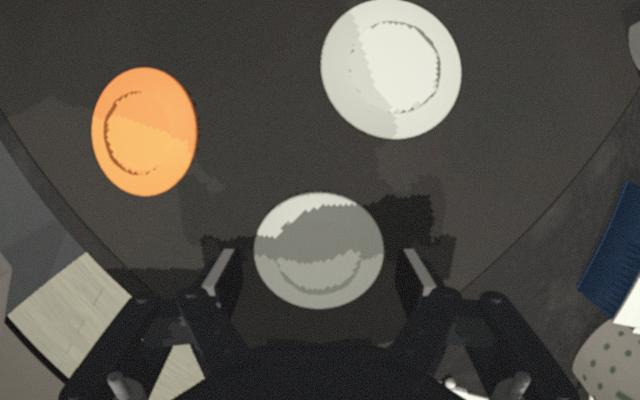

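The blank sits centred between the pads, at (320,250). I'll lower it with care, watching the force.

Request:
servo_tool --increments '[{"xyz": [0, 0, 0.003], "rot": [0, 0, 0.3], "gripper": 0.1}, {"xyz": [0, 0, 0.006], "rot": [0, 0, 0.3], "gripper": 0.1}, {"xyz": [0, 0, 0.008], "rot": [0, 0, 0.3], "gripper": 0.1}, {"xyz": [0, 0, 0.01], "rot": [0, 0, 0.3], "gripper": 0.1}, {"xyz": [0, 0, 0.011], "rot": [0, 0, 0.3], "gripper": 0.1}]'

```text
time: 20.6
ee_pos: [0.4177, -0.3477, 0.1671]
tcp_rot: [0.924, 0.383, 0.0, -0.0]
force: [0.1, -0.4, 0.0]
width: 0.0771
```

Request:
servo_tool --increments '[{"xyz": [0, 0, 0.001], "rot": [0, 0, 0], "gripper": 0.1}, {"xyz": [0, 0, 0.002], "rot": [0, 0, 0], "gripper": 0.1}]'

```text
time: 20.8
ee_pos: [0.4177, -0.3477, 0.165]
tcp_rot: [0.924, 0.383, 0.0, -0.0]
force: [0.1, 0.2, 0.3]
width: 0.077
```

Request:
servo_tool --increments '[{"xyz": [0, 0, -0.001], "rot": [0, 0, 0], "gripper": 0.15}, {"xyz": [0, 0, -0.001], "rot": [0, 0, 0], "gripper": 0.2}, {"xyz": [0, 0, -0.001], "rot": [0, 0, 0], "gripper": 0.25}, {"xyz": [0, 0, -0.001], "rot": [0, 0, 0], "gripper": 0.3}, {"xyz": [0, 0, -0.001], "rot": [0, 0, 0], "gripper": 0.3}]'

```text
time: 21.3
ee_pos: [0.418, -0.3479, 0.1672]
tcp_rot: [0.924, 0.383, 0.0, 0.0]
force: [-0.7, 0.7, 10.0]
width: 0.0648
```

Request:
servo_tool --increments '[{"xyz": [0, 0, -0.0005], "rot": [0, 0, 0], "gripper": 0.5}, {"xyz": [0, 0, -0.001], "rot": [0, 0, 0], "gripper": 0.5}, {"xyz": [0, 0, -0.001], "rot": [0, 0, 0], "gripper": 0.5}, {"xyz": [0, 0, -0.004], "rot": [0, 0, 0], "gripper": 0.5}, {"xyz": [0, 0, -0.01], "rot": [0, 0, 0], "gripper": 0.5}, {"xyz": [0, 0, -0.02], "rot": [0, 0, 0], "gripper": 0.5}, {"xyz": [0, 0, -0.04], "rot": [0, 0, 0], "gripper": 0.5}, {"xyz": [0, 0, -0.06], "rot": [0, 0, 0], "gripper": 0.5}]'

```text
time: 22.1
ee_pos: [0.4178, -0.3479, 0.2283]
tcp_rot: [0.924, 0.383, 0.0, 0.0]
force: [-0.7, -0.4, 0.2]
width: 0.0645
```

```bash
python3 -c "
from h import *
delta(rk(0,-.05,.25),9.75)
im,d,ci,C=grab('wrist','w8.png')
cv2.imwrite('pics/w8c.png',cv2.resize(im[100:400,100:540,::-1],None,fx=1.5,fy=1.5))
s=grab('side','s8.png')"
```

```text
t 22.1 q [ 0.71  0.74 -0.11  1.95  0.16  0.46 -0.3 ] tcp [ 0.4178 -0.3479  0.2283] w 0.0645 F [-0.7 -0.4  0.2]
  xyz [0.2958, -0.1441, -0.0217] rot [0.03, -0.01, -54.74]
```

View pics/w8c.png

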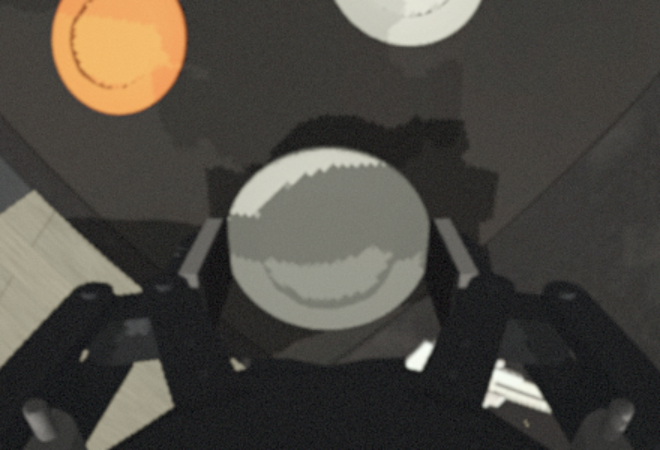

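The blank is held, at (328,240) in the crop. Next I'll check its centre and level in the jaws.

```bash
cat > held.py <<'E'
from h import *
M=T(); zb=M[2,3]-.1672
im,d,ci,C=grab('wrist'); P=cloud(d,ci,C,True); 
m=((np.linalg.norm(P[...,:2]-M[:2,3],axis=-1)<.045)&(abs(P[...,2]-zb-.005)<.012)&(im.min(2)>70)).astype(np.uint8)
c=max(cv2.findContours(m,0,1)[0],key=cv2.contourArea); f=cv2.drawContours(np.zeros_like(m),[c],-1,1,-1)
w=onplane(c[:,0],zb+.003,ci,C,True)[:,:2].astype(np.float32); (x,y),r=cv2.minEnclosingCircle(w)
print('centre in tool',(M[:3,:3].T@(np.array([x,y,zb])-M[:3,3])).round(4),'r',r)
p=P[f>0]; t=(p-M[:3,3])@M[:3,:3]; rr=np.hypot(t[:,0]-(M[:3,:3].T@(np.array([x,y,zb])-M[:3,3]))[0],t[:,1]); k=(rr<.03)
A=np.c_[t[k,0],t[k,1],rr[k]**2,np.ones(k.sum())]; s=np.linalg.lstsq(A,t[k,2],rcond=None)[0]; print('slope x,y',s[:2].round(3),'med z',np.median(p[k,2])-zb)
E
python3 held.py; python3 -c "
from h import *
delta(rk(0,.045,.25),9.75)"
```

```text
centre in tool [-0.0002  0.0007  0.1672] r 0.03494606167078018
slope x,y [-0.005  0.002] med z 0.005936004560064989
t 22.25 q [ 0.71  0.74 -0.11  1.95  0.16  0.46 -0.3 ] tcp [ 0.4184 -0.3484  0.229 ] w 0.0649 F [ 0.2 -0.6 -0.5]
  xyz [0.3505, -0.2224, -0.0216] rot [0.24, 0.07, -54.75]
```

Request:
servo_tool --increments '[{"xyz": [0.015, -0.01, -0.02], "rot": [0, 0, -3], "gripper": 0.5}, {"xyz": [0.045, -0.03, -0.04], "rot": [0, 0, -8], "gripper": 0.5}, {"xyz": [0.08, -0.052, -0.04], "rot": [0, 0, -14], "gripper": 0.5}, {"xyz": [0.115, -0.074, -0.04], "rot": [0, 0, -20], "gripper": 0.5}, {"xyz": [0.15, -0.096, -0.04], "rot": [0, 0, -26], "gripper": 0.5}, {"xyz": [0.185, -0.118, -0.04], "rot": [0, 0, -32], "gripper": 0.5}, {"xyz": [0.22, -0.14, -0.04], "rot": [0, 0, -38], "gripper": 0.5}, {"xyz": [0.255, -0.162, -0.04], "rot": [0, 0, -44], "gripper": 0.5}, {"xyz": [0.29, -0.184, -0.04], "rot": [0, 0, -50], "gripper": 0.5}, {"xyz": [0.32, -0.204, -0.04], "rot": [0, 0, -54.7], "gripper": 0.5}]'

```text
time: 23.25
ee_pos: [0.5003, 0.0245, 0.268]
tcp_rot: [0.643, 0.766, 0.0, 0.002]
force: [-0.2, 0.1, -0.1]
width: 0.0643
```

```bash
python3 held.py; python3 -c "
from h import *
delta(rk(0,.045,.2125),9.75)"
```

```text
centre in tool [-0.0013  0.0058  0.1672] r 0.03993932902812958
slope x,y [-0.006  0.004] med z 0.005858407888920239
t 23.3 q [ 0.08  0.65 -0.29  2.04  0.36  0.49 -0.29] tcp [0.5015 0.0312 0.2684] w 0.0645 F [ 3.1  5.6 -0.2]
  xyz [0.0236, 0.0115, 0.0561] rot [0.42, -0.2, 0.84]
```

Request:
servo_tool --increments '[{"xyz": [0.012, 0.006, 0.01], "rot": [0.4, -0.2, 0.8], "gripper": 0.5}, {"xyz": [0.0235, 0.0115, 0.02], "rot": [0.4, -0.2, 0.8], "gripper": 0.5}, {"xyz": [0.0235, 0.0115, 0.035], "rot": [0.4, -0.2, 0.8], "gripper": 0.5}, {"xyz": [0.0235, 0.0115, 0.044], "rot": [0.4, -0.2, 0.8], "gripper": 0.5}, {"xyz": [0.0235, 0.0115, 0.044], "rot": [0.4, -0.2, 0.8], "gripper": 0.5}]'

```text
time: 23.8
ee_pos: [0.508, 0.0561, 0.2232]
tcp_rot: [0.644, 0.765, -0.001, -0.001]
force: [-0.3, -1.2, -0.4]
width: 0.0644
```

```bash
python3 held.py; python3 -c "
from h import *
delta(rk(0,.045,.2125),9.75)
grab('wrist','w9.png')"
```

```text
centre in tool [-0.0041 -0.0047  0.1672] r 0.04088703915476799
slope x,y [0.001 0.004] med z 0.005683511717686968
t 23.85 q [-0.01  0.73 -0.23  2.04  0.39  0.42 -0.37] tcp [0.5083 0.0561 0.2239] w 0.0645 F [-0.7  0.4 -0.1]
  xyz [0.0006, 0.0007, 0.0114] rot [-0.11, 0.02, 0.01]
```

View pics/w9.png

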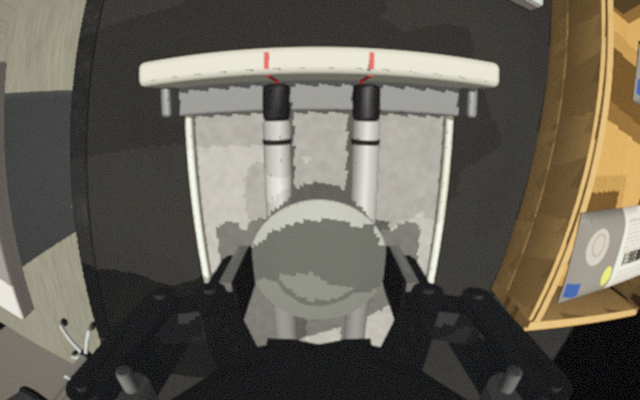

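The blank at (319,258) is centred over both rails. I'll lower it gently and release.

Request:
servo_tool --increments '[{"xyz": [0.0006, 0.0007, 0.004], "rot": [0, 0, 0], "gripper": 0.5}, {"xyz": [0.0006, 0.0007, 0.007], "rot": [0, 0, 0], "gripper": 0.5}, {"xyz": [0.0006, 0.0007, 0.009], "rot": [0, 0, 0], "gripper": 0.5}, {"xyz": [0.0006, 0.0007, 0.0105], "rot": [0, 0, 0], "gripper": 0.5}, {"xyz": [0.0006, 0.0007, 0.0115], "rot": [0, 0, 0], "gripper": 0.5}, {"xyz": [0.0006, 0.0007, 0.012], "rot": [0, 0, 0], "gripper": 0.5}, {"xyz": [0.0006, 0.0007, 0.012], "rot": [0, 0, 0], "gripper": 0.5}]'

```text
time: 24.6
ee_pos: [0.5092, 0.0569, 0.2124]
tcp_rot: [0.644, 0.765, -0.0, -0.0]
force: [-0.7, -0.0, 0.1]
width: 0.0642
```

Request:
servo_tool --increments '[{"xyz": [0, 0, 0], "rot": [0, 0, 0], "gripper": 0.23}, {"xyz": [0, 0, 0], "rot": [0, 0, 0], "gripper": 0.2}, {"xyz": [0, 0, 0], "rot": [0, 0, 0], "gripper": 0.16}, {"xyz": [0, 0, 0], "rot": [0, 0, 0], "gripper": 0.12}, {"xyz": [0, 0, 0], "rot": [0, 0, 0], "gripper": 0.08}, {"xyz": [0, 0, -0.005], "rot": [0, 0, 0], "gripper": 0.08}, {"xyz": [0, 0, -0.02], "rot": [0, 0, 0], "gripper": 0.08}, {"xyz": [0, 0, -0.05], "rot": [0, 0, 0], "gripper": 0}, {"xyz": [0, 0, -0.09], "rot": [0, 0, 0], "gripper": 0}, {"xyz": [0, 0, -0.11], "rot": [0, 0, 0], "gripper": 0}]'

```text
time: 25.6
ee_pos: [0.5098, 0.0572, 0.3254]
tcp_rot: [0.644, 0.765, 0.001, 0.001]
force: [0.2, 0.4, -0.3]
width: 0.0853
```

```bash
cat > onr.py <<'E'
from h import *
def disks(im,d,ci,C):
    P=cloud(d,ci,C,True); q=inrk(P)
    m=((P[...,2]>.0465)&(P[...,2]<.06)&(abs(q[...,1])<.112)&(abs(q[...,0])<.06)).astype(np.uint8); m=cv2.morphologyEx(m,cv2.MORPH_OPEN,np.ones((7,7)))
    for c in cv2.findContours(m,0,1)[0]:
        if cv2.contourArea(c)<500: continue
        f=cv2.drawContours(np.zeros_like(m),[c],-1,1,-1)>0
        w=inrk(onplane(c[:,0],.048,ci,C,True)).astype(np.float32); (x,y),r=cv2.minEnclosingCircle(w); 
        p=P[f]; g=q[f]; A=np.c_[g[:,0]-x,g[:,1]-y,(g[:,0]-x)**2+(g[:,1]-y)**2,np.ones(len(p))]; s=np.linalg.lstsq(A,p[:,2],rcond=None)[0]
        print('disc rack',round(x,4),round(y,4),'r',round(r,4),'top z',s[3].round(4),'slope',s[:2].round(3))
if __name__=='__main__':
    im,d,ci,C=grab('wrist','onr.png'); disks(im,d,ci,C)
    import rails; rails.measure(im,d,ci,C)
E
python3 onr.py;python3 -c "
from h import *
delta([.5097,-.3047,.28],-45)"
```

```text
disc rack 0.0009 0.0445 r 0.0345 top z 0.0391 slope [0.009 0.063]
lines {}
-1 no rail 23
1 no rail 29
t 25.65 q [ 0.07  0.56 -0.34  1.97  0.3   0.65 -0.3 ] tcp [0.5105 0.0573 0.3275] w 0.0854 F [ 0.  -0.9  1. ]
  xyz [-0.3566, -0.0625, 0.0472] rot [0.39, -0.16, 54.75]
```

View pics/onr.png

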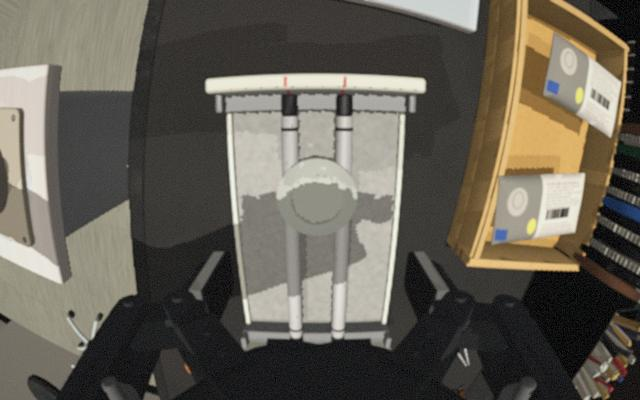

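The blank lies across both rails at (317,196), measured at rack (0.001, 0.0445). Now the second blank.

Request:
servo_tool --increments '[{"xyz": [-0.03, -0.005, 0.0], "rot": [0.3, 0, 5], "gripper": 0}, {"xyz": [-0.07, -0.012, 0.0], "rot": [0.3, 0, 11], "gripper": 0}, {"xyz": [-0.11, -0.019, 0.0], "rot": [0.3, 0, 17], "gripper": 0}, {"xyz": [-0.15, -0.026, 0.0], "rot": [0.3, 0, 23], "gripper": 0}, {"xyz": [-0.19, -0.033, 0.0], "rot": [0.3, 0, 29], "gripper": 0}, {"xyz": [-0.23, -0.04, 0.0], "rot": [0.3, 0, 35], "gripper": 0}, {"xyz": [-0.27, -0.047, 0.01], "rot": [0.3, 0, 41], "gripper": 0}, {"xyz": [-0.31, -0.054, 0.02], "rot": [0.3, 0, 48], "gripper": 0}, {"xyz": [-0.34, -0.06, 0.03], "rot": [0.3, 0, 54.7], "gripper": 0}, {"xyz": [-0.357, -0.0625, 0.047], "rot": [0.3, 0, 54.7], "gripper": 0.1}]'

```text
time: 26.65
ee_pos: [0.509, -0.3087, 0.2804]
tcp_rot: [0.925, 0.38, 0.001, 0.001]
force: [-0.0, -0.4, 0.6]
width: 0.077
```

```bash
python3 blanks.py; python3 -c "
from h import *
delta([.5097,-.3047,.178],-45)"
```

```text
disc 0.398 -0.2348 r 0.0334 ell [ 0.3982 -0.2347] [0.0649 0.0655] in rack [-0.159 -0.224]
disc 0.5089 -0.3049 r 0.0349 ell [ 0.5091 -0.3048] [0.068  0.0685] in rack [-0.061 -0.311]
t 26.7 q [ 0.56  0.71 -0.09  1.78  0.1   0.65 -0.38] tcp [ 0.5078 -0.3103  0.2774] w 0.0765 F [-0.7 -2.3 -2.8]
  xyz [0.0053, -0.0027, 0.0994] rot [-0.01, 0.04, -0.31]
```

Request:
servo_tool --increments '[{"xyz": [0.0047, -0.003, 0.03], "rot": [0, 0, -0.3], "gripper": 0.1}, {"xyz": [0.0047, -0.003, 0.06], "rot": [0, 0, -0.3], "gripper": 0.1}, {"xyz": [0.0047, -0.003, 0.085], "rot": [0, 0, -0.3], "gripper": 0.1}, {"xyz": [0.0047, -0.003, 0.1], "rot": [0, 0, -0.3], "gripper": 0.1}, {"xyz": [0.0047, -0.003, 0.106], "rot": [0, 0, -0.3], "gripper": 0.1}, {"xyz": [0.0047, -0.003, 0.109], "rot": [0, 0, -0.3], "gripper": 0.1}, {"xyz": [0.0047, -0.003, 0.11], "rot": [0, 0, -0.3], "gripper": 0.1}, {"xyz": [0.0047, -0.003, 0.11], "rot": [0, 0, -0.3], "gripper": 0.1}]'

```text
time: 27.5
ee_pos: [0.5094, -0.3051, 0.1683]
tcp_rot: [0.924, 0.383, 0.0, 0.001]
force: [-0.4, 0.6, 0.3]
width: 0.0768
```

Request:
servo_tool --increments '[{"xyz": [0, 0, 0], "rot": [0, 0, 0], "gripper": 0.15}, {"xyz": [0, 0, 0], "rot": [0, 0, 0], "gripper": 0.2}, {"xyz": [0, 0, 0], "rot": [0, 0, 0], "gripper": 0.25}, {"xyz": [0, 0, 0], "rot": [0, 0, 0], "gripper": 0.5}, {"xyz": [0, 0, 0], "rot": [0, 0, 0], "gripper": 0.5}, {"xyz": [0, 0, 0], "rot": [0, 0, 0], "gripper": 0.5}]'

```text
time: 28.1
ee_pos: [0.5096, -0.3052, 0.1695]
tcp_rot: [0.924, 0.382, 0.0, 0.001]
force: [-1.1, 1.0, 7.9]
width: 0.064
```

Request:
servo_tool --increments '[{"xyz": [0, 0, -0.0005], "rot": [0, 0, 0], "gripper": 0.5}, {"xyz": [0, 0, -0.002], "rot": [0, 0, 0], "gripper": 0.5}, {"xyz": [0, 0, -0.005], "rot": [0, 0, 0], "gripper": 0.5}, {"xyz": [0, 0, -0.012], "rot": [0, 0, 0], "gripper": 0.5}, {"xyz": [0, 0, -0.025], "rot": [0, 0, 0], "gripper": 0.5}, {"xyz": [0, 0, -0.045], "rot": [0, 0, 0], "gripper": 0.5}, {"xyz": [0, 0, -0.06], "rot": [0, 0, 0], "gripper": 0.5}, {"xyz": [0, 0, -0.06], "rot": [0, 0, 0], "gripper": 0.5}]'

```text
time: 28.9
ee_pos: [0.5105, -0.3057, 0.2324]
tcp_rot: [0.924, 0.382, 0.002, 0.003]
force: [-0.3, -0.6, -0.0]
width: 0.064
```

```bash
python3 held.py; python3 -c "
from h import *
delta(rk(0,-.045,.268),9.75)"
```

```text
centre in tool [0.0011 0.0008 0.1672] r 0.034328050911426544
slope x,y [-0.008  0.005] med z 0.0035282889706049203
t 28.95 q [ 0.55  0.78 -0.08  1.81  0.12  0.55 -0.4 ] tcp [ 0.51   -0.3054  0.231 ] w 0.064 F [-0.5 -0.4 -0.8]
  xyz [0.2034, -0.1834, -0.0378] rot [0.31, 0.1, -54.78]
```

Request:
servo_tool --increments '[{"xyz": [0.01, -0.01, -0.015], "rot": [0, 0, -4], "gripper": 0.5}, {"xyz": [0.03, -0.027, -0.03], "rot": [0, 0, -10], "gripper": 0.5}, {"xyz": [0.055, -0.05, -0.038], "rot": [0, 0, -16], "gripper": 0.5}, {"xyz": [0.08, -0.072, -0.038], "rot": [0, 0, -22], "gripper": 0.5}, {"xyz": [0.105, -0.095, -0.038], "rot": [0, 0, -29], "gripper": 0.5}, {"xyz": [0.13, -0.117, -0.038], "rot": [0, 0, -36], "gripper": 0.5}, {"xyz": [0.155, -0.14, -0.038], "rot": [0, 0, -42], "gripper": 0.5}, {"xyz": [0.18, -0.162, -0.038], "rot": [0, 0, -48], "gripper": 0.5}, {"xyz": [0.195, -0.175, -0.038], "rot": [0.3, 0, -54], "gripper": 0.5}, {"xyz": [0.2034, -0.1834, -0.038], "rot": [0.3, 0, -54.8], "gripper": 0.5}]'

```text
time: 29.95
ee_pos: [0.524, -0.0297, 0.2677]
tcp_rot: [0.643, 0.766, -0.001, -0.0]
force: [0.3, -1.2, -0.7]
width: 0.064
```

```bash
python3 -c "
from h import *
delta(rk(0,-.046,.214),9.75)"
```

```text
t 29.95 q [ 0.2   0.67 -0.29  1.98  0.36  0.54 -0.17] tcp [ 0.524  -0.0297  0.2677] w 0.064 F [ 0.3 -1.2 -0.7]
  xyz [-0.0032, -0.0002, 0.0537] rot [-0.07, 0.0, 0.23]
```

Request:
servo_tool --increments '[{"xyz": [-0.003, 0, 0.015], "rot": [0, 0, 0.2], "gripper": 0.5}, {"xyz": [-0.003, 0, 0.03], "rot": [0, 0, 0.2], "gripper": 0.5}, {"xyz": [-0.003, 0, 0.04], "rot": [0, 0, 0.2], "gripper": 0.5}, {"xyz": [-0.003, 0, 0.046], "rot": [0, 0, 0.2], "gripper": 0.5}, {"xyz": [-0.003, 0, 0.05], "rot": [0, 0, 0.2], "gripper": 0.5}, {"xyz": [-0.003, 0, 0.052], "rot": [0, 0, 0.2], "gripper": 0.5}, {"xyz": [-0.003, 0, 0.053], "rot": [0, 0, 0.2], "gripper": 0.5}, {"xyz": [-0.003, 0, 0.0537], "rot": [0, 0, 0.2], "gripper": 0.5}, {"xyz": [-0.003, 0, 0.0537], "rot": [0, 0, 0.2], "gripper": 0.5}]'

```text
time: 30.85
ee_pos: [0.5246, -0.0327, 0.2142]
tcp_rot: [0.644, 0.765, -0.0, -0.0]
force: [0.1, 0.2, 0.4]
width: 0.0643
```

```bash
python3 -c "
from h import *
delta(rk(0,-.046,.214),9.75)"
```

```text
t 30.85 q [ 0.16  0.76 -0.24  2.    0.4   0.43 -0.21] tcp [ 0.5246 -0.0327  0.2142] w 0.0643 F [0.1 0.2 0.4]
  xyz [-0.0001, -0.0003, 0.0002] rot [-0.04, 0.01, 0.02]
```

Request:
servo_tool --increments '[{"xyz": [0, 0, 0], "rot": [0, 0, 0], "gripper": 0.23}, {"xyz": [0, 0, 0], "rot": [0, 0, 0], "gripper": 0.2}, {"xyz": [0, 0, 0], "rot": [0, 0, 0], "gripper": 0.16}, {"xyz": [0, 0, 0], "rot": [0, 0, 0], "gripper": 0.12}, {"xyz": [0, 0, 0], "rot": [0, 0, 0], "gripper": 0.08}, {"xyz": [0, 0, -0.005], "rot": [0, 0, 0], "gripper": 0.08}, {"xyz": [0, 0, -0.02], "rot": [0, 0, 0], "gripper": 0.08}, {"xyz": [-0.01, 0, -0.06], "rot": [0, 0, 0], "gripper": 0}, {"xyz": [-0.03, 0, -0.105], "rot": [0, 0, 0], "gripper": 0}, {"xyz": [-0.03, 0, -0.14], "rot": [0, 0, 0], "gripper": 0}]'

```text
time: 31.85
ee_pos: [0.53, -0.0649, 0.3567]
tcp_rot: [0.646, 0.764, -0.0, 0.001]
force: [1.2, -0.8, -0.2]
width: 0.0851
```

```bash
python3 onr.py; python3 -c "
from h import *
delta([.48,.331,.33],90)
im,d,ci,C=grab('top','t10.png'); np.savez('top10.npz',im=im,d=d)"
```

```text
disc rack 0.0009 -0.0465 r 0.0342 top z 0.0454 slope [0.007 0.091]
disc rack 0.0009 0.0449 r 0.0343 top z 0.0442 slope [ 0.005 -0.088]
lines {}
-1 no rail 17
1 no rail 14
t 31.9 q [ 0.32  0.54 -0.38  1.88  0.29  0.76 -0.05] tcp [ 0.5316 -0.0634  0.3616] w 0.0851 F [ 1.7 -0.   3.7]
  xyz [0.3976, 0.0148, 0.0303] rot [0.29, 0.54, -80.37]
```

View pics/onr.png

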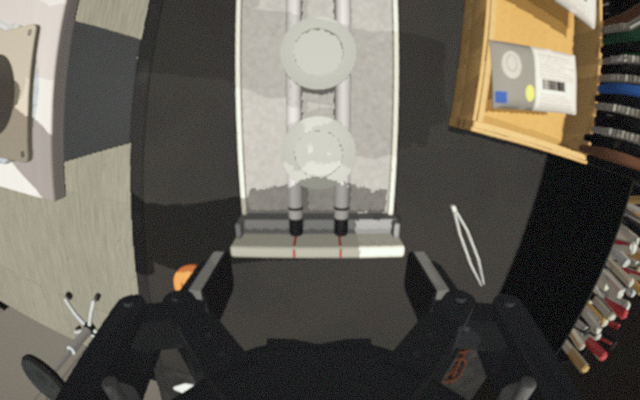

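Both blanks lie across the rails, at (318,53) and (319,152). Measured rack positions are (0.001, 0.045) and (0.001, −0.0465), and the rail caps sit on their red lines. Now the cover: first I'll check where it stands.

```bash
cat > cov.py <<'E'
from h import *
import sys
def cover(im,ci,C,zp=.016,zh=.05,roi=(60,165,165,300),fish=False,thr=120):
    g=im.min(2); m=np.zeros((400,640),np.uint8); x0,y0,x1,y1=roi; m[y0:y1,x0:x1]=(g[y0:y1,x0:x1]>thr)
    c=max(cv2.findContours(m,0,1)[0],key=cv2.contourArea); w=onplane(c[:,0],zp,ci,C,fish)[:,:2].astype(np.float32); b=cv2.minAreaRect(w)
    f=cv2.drawContours(np.zeros_like(m),[cv2.convexHull(c)],-1,255,-1)
    hm=((im.max(2)<70)&(cv2.erode(f,np.ones((13,13)))>0)).astype(np.uint8)
    c=max(cv2.findContours(hm,0,1)[0],key=cv2.contourArea); w=onplane(c[:,0],zh,ci,C,fish)[:,:2].astype(np.float32); h=cv2.minAreaRect(w)
    print('plate',np.round(b[0],4),np.round(b[1],4),round(b[2],2),'handle',np.round(h[0],4),np.round(h[1],4),round(h[2],2))
if __name__=='__main__':
    z=np.load('top10.npz'); im=z['im']; ci=ctrl.camera_info('top'); C=np.linalg.inv(np.array(ci['view'])); cover(im,ci,C)
E
python3 cov.py
```

```text
plate [0.482  0.3315] [0.1852 0.3027] 89.92 handle [0.4823 0.3286] [0.112 0.015] 0.32
```

Request:
servo_tool --increments '[{"xyz": [0.035, 0.001, 0], "rot": [0.2, 0.4, -8], "gripper": 0}, {"xyz": [0.08, 0.003, 0], "rot": [0.2, 0.4, -16], "gripper": 0}, {"xyz": [0.125, 0.004, 0], "rot": [0.2, 0.4, -24], "gripper": 0}, {"xyz": [0.17, 0.006, 0], "rot": [0.2, 0.4, -32], "gripper": 0}, {"xyz": [0.215, 0.008, 0], "rot": [0.2, 0.4, -40], "gripper": 0}, {"xyz": [0.26, 0.01, 0], "rot": [0.2, 0.4, -48], "gripper": 0}, {"xyz": [0.305, 0.011, 0], "rot": [0.2, 0.4, -56], "gripper": 0}, {"xyz": [0.35, 0.013, 0], "rot": [0.2, 0.4, -64], "gripper": 0}, {"xyz": [0.38, 0.014, 0.01], "rot": [0.2, 0.4, -72], "gripper": 0}, {"xyz": [0.3976, 0.0148, 0.02], "rot": [0.2, 0.4, -80], "gripper": 0}]'

```text
time: 32.95
ee_pos: [0.4777, 0.3351, 0.3381]
tcp_rot: [-0.002, 1.0, 0.001, 0.001]
force: [-0.8, 0.1, -0.1]
width: 0.0855
```

Request:
servo_tool --increments '[{"xyz": [0, 0, 0], "rot": [0, 0, 0], "gripper": 0.3}, {"xyz": [0, 0, 0], "rot": [0, 0, 0], "gripper": 0.3}, {"xyz": [0, 0, 0], "rot": [0, 0, 0], "gripper": 0.3}]'

```text
time: 33.25
ee_pos: [0.4781, 0.3338, 0.3381]
tcp_rot: [-0.0, 1.0, 0.001, 0.001]
force: [0.3, -0.1, -0.0]
width: 0.0598
```

```bash
python3 - <<'E'
from h import *
delta([.482,.330,.2],90)
im,d,ci,C=grab('wrist','w11.png'); P=cloud(d,ci,C,True)
m=((P[...,2]>.044)&(P[...,2]<.07)&(np.linalg.norm(P[...,:2]-[.482,.33],axis=-1)<.12)&(im.max(2)<90)).astype(np.uint8)
c=max(cv2.findContours(m,0,1)[0],key=cv2.contourArea); w=onplane(c[:,0],.05,ci,C,True)[:,:2].astype(np.float32); print('handle',cv2.minAreaRect(w))
m=((P[...,2]>.008)&(P[...,2]<.03)&(im.min(2)>110)).astype(np.uint8)
c=max(cv2.findContours(m,0,1)[0],key=cv2.contourArea); w=onplane(c[:,0],.016,ci,C,True)[:,:2].astype(np.float32); print('plate',cv2.minAreaRect(w))
E
```

```text
t 33.25 q [-0.22  0.71 -0.72  1.77  0.58  0.89  0.37] tcp [0.4781 0.3338 0.3381] w 0.0598 F [ 0.3 -0.1 -0. ]
  xyz [-0.0036, -0.004, 0.1381] rot [0.07, 0.12, 0.03]
handle ((0.4813121259212494, 0.33009907603263855), (0.11193352937698364, 0.011793440207839012), 0.19772815704345703)
plate ((0.48231691122055054, 0.3305075764656067), (0.30175331234931946, 0.1826615333557129), 0.2690429985523224)
```

Request:
servo_tool --grip_force 70 --increments '[{"xyz": [-0.004, -0.0035, 0.04], "rot": [0, 0.1, -0.2], "gripper": 0.3}, {"xyz": [-0.004, -0.0035, 0.08], "rot": [0, 0.1, -0.2], "gripper": 0.3}, {"xyz": [-0.004, -0.0035, 0.115], "rot": [0, 0.1, -0.2], "gripper": 0.3}, {"xyz": [-0.004, -0.0035, 0.133], "rot": [0, 0.1, -0.2], "gripper": 0.4}, {"xyz": [-0.004, -0.0035, 0.138], "rot": [0, 0.1, -0.2], "gripper": 0.5}, {"xyz": [-0.004, -0.0035, 0.138], "rot": [0, 0.1, -0.2], "gripper": 1}, {"xyz": [-0.004, -0.0035, 0.138], "rot": [0, 0.1, -0.2], "gripper": 1}, {"xyz": [-0.004, -0.0035, 0.138], "rot": [0, 0.1, -0.2], "gripper": 1}, {"xyz": [-0.004, -0.0035, 0.138], "rot": [0, 0.1, -0.2], "gripper": 1}, {"xyz": [-0.004, -0.0035, 0.138], "rot": [0, 0.1, -0.2], "gripper": 1}]'

```text
time: 34.3
ee_pos: [0.4832, 0.3306, 0.2019]
tcp_rot: [-0.002, 1.0, 0.001, 0.002]
force: [-0.1, -1.3, 6.7]
width: 0.0124
```

Request:
servo_tool --increments '[{"xyz": [0, 0, 0], "rot": [0, 0, 0], "gripper": 1}, {"xyz": [0, 0, -0.005], "rot": [0, 0, 0], "gripper": 1}, {"xyz": [0, 0, -0.02], "rot": [0, 0, 0], "gripper": 1}, {"xyz": [0, 0, -0.045], "rot": [0, 0, 0], "gripper": 1}, {"xyz": [0, 0, -0.075], "rot": [0, 0, 0], "gripper": 1}, {"xyz": [0, 0, -0.105], "rot": [0, 0, 0], "gripper": 1}, {"xyz": [0, 0, -0.13], "rot": [0, 0, 0], "gripper": 1}, {"xyz": [0, 0, -0.14], "rot": [0, 0, 0], "gripper": 1}]'

```text
time: 35.1
ee_pos: [0.4829, 0.3309, 0.3452]
tcp_rot: [-0.002, 1.0, 0.003, 0.003]
force: [-0.3, 0.3, -3.1]
width: 0.0121
```

```bash
python3 -c "
from h import *
delta(rk(0,0,.34),9.75)"
```

```text
t 35.1 q [-0.2   0.7  -0.73  1.76  0.58  0.9   0.39] tcp [0.4829 0.3309 0.3452] w 0.0121 F [-0.3  0.3 -3.1]
  xyz [-0.0324, -0.3185, 0.0038] rot [0.51, 0.1, 80.47]
```

Request:
servo_tool --increments '[{"xyz": [-0.002, -0.02, 0], "rot": [0.5, 0, 4], "gripper": 1}, {"xyz": [-0.005, -0.055, 0], "rot": [0.5, 0, 12], "gripper": 1}, {"xyz": [-0.009, -0.09, 0], "rot": [0.5, 0, 20], "gripper": 1}, {"xyz": [-0.012, -0.125, 0], "rot": [0.5, 0, 28], "gripper": 1}, {"xyz": [-0.016, -0.16, 0], "rot": [0.5, 0, 36], "gripper": 1}, {"xyz": [-0.02, -0.195, 0], "rot": [0.5, 0, 44], "gripper": 1}, {"xyz": [-0.023, -0.23, 0], "rot": [0.5, 0, 52], "gripper": 1}, {"xyz": [-0.027, -0.265, 0], "rot": [0.5, 0, 60], "gripper": 1}, {"xyz": [-0.03, -0.295, 0], "rot": [0.5, 0, 68], "gripper": 1}, {"xyz": [-0.032, -0.315, 0], "rot": [0.5, 0, 75], "gripper": 1}]'

```text
time: 36.1
ee_pos: [0.5157, 0.0132, 0.3434]
tcp_rot: [0.61, 0.792, -0.001, 0.001]
force: [0.2, 0.8, -4.0]
width: 0.0128
```

```bash
python3 -c "
from h import *
delta(rk(0,0,.32),9.75)"
```

```text
t 36.1 q [ 0.19  0.55 -0.4   1.95  0.32  0.71 -0.14] tcp [0.5157 0.0132 0.3434] w 0.0128 F [ 0.2  0.8 -4. ]
  xyz [-0.0009, 0.0006, 0.0234] rot [-0.02, 0.14, 5.0]
```

Request:
servo_tool --increments '[{"xyz": [-0.001, 0.0006, 0.01], "rot": [0, 0.1, 3], "gripper": 1}, {"xyz": [-0.001, 0.0006, 0.023], "rot": [0, 0.1, 5], "gripper": 1}, {"xyz": [-0.001, 0.0006, 0.035], "rot": [0, 0.1, 5], "gripper": 1}, {"xyz": [-0.001, 0.0006, 0.043], "rot": [0, 0.1, 5], "gripper": 1}, {"xyz": [-0.001, 0.0006, 0.043], "rot": [0, 0.1, 5], "gripper": 1}, {"xyz": [-0.001, 0.0006, 0.043], "rot": [0, 0.1, 5], "gripper": 1}]'

```text
time: 36.7
ee_pos: [0.5165, 0.0126, 0.3004]
tcp_rot: [0.644, 0.765, -0.0, -0.0]
force: [0.3, 0.3, -3.0]
width: 0.0123
```

```bash
cat > hc.py <<'E'
from h import *
delta(rk(0,0,.27),9.75)
M=T(); im,d,ci,C=grab('wrist','w12.png'); P=cloud(d,ci,C,True); q=inrk(P); zp=M[2,3]-.2019+.016
k=(abs(P[...,2]-zp)<.012)&(im.min(2)>110)
p=P[k&(abs(q[...,0])<.08)&(abs(q[...,1])<.13)]; g=inrk(p); s=np.linalg.lstsq(np.c_[g,np.ones(len(g))],p[:,2],rcond=None)[0]; print('plane slope',s[:2].round(4),'z0',s[2].round(4),'exp',round(zp,4))
# lateral edges: per row of image, outermost plate pixels
m=k.astype(np.uint8); c=max(cv2.findContours(m,0,1)[0],key=cv2.contourArea)
w=inrk(onplane(cv2.approxPolyDP(cv2.convexHull(c),2,True)[:,0],zp,ci,C,True)); print(w.round(4).tolist())
w=inrk(onplane(c[:,0],zp,ci,C,True))
for sg in(-1,1):
    e=w[(abs(w[:,0]-sg*.091)<.012)&(w[:,1]>-.02)&(w[:,1]<.13)]; 
    if len(e)>10: print('edge',sg,len(e),np.polyfit(e[:,1],e[:,0],1).round(4))
e=w[(abs(w[:,1]-.151)<.015)&(abs(w[:,0])<.08)]
if len(e)>10: print('end',np.polyfit(e[:,0],e[:,1],1).round(4))
E
python3 hc.py
```

```text
t 36.7 q [ 0.15  0.61 -0.34  1.98  0.34  0.61 -0.25] tcp [0.5165 0.0126 0.3004] w 0.0123 F [ 0.3  0.3 -3. ]
  xyz [-0.0001, -0.0, 0.0304] rot [-0.04, 0.02, 0.06]
plane slope [-0.0039  0.0014] z0 0.1157 exp 0.1145
[[0.0914, 0.1419], [0.0916, 0.0841], [0.0916, 0.0578], [0.0918, 0.0036], [0.0913, -0.0471], [-0.0901, -0.0486], [-0.0909, 0.0051], [-0.091, 0.0477], [-0.0911, 0.0912], [-0.0906, 0.1418]]
edge -1 251 [-0.0018 -0.0904]
edge 1 251 [-0.0004  0.0911]
end [1.000e-04 1.376e-01]
```

View pics/w12.png

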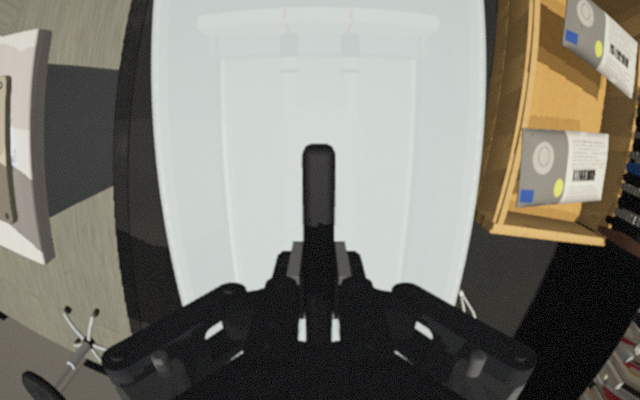

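The cover is level and centred over the rack to within about 0.5 mm in x, with the rack visible through the frosted plate. I'll check y from the handle's end.

```bash
python3 - <<'E'
from h import *
M=T(); im,d,ci,C=grab('wrist'); zp=M[2,3]-.2019
col=im[100:200,313:324].max(2).mean(1); v=100+np.nonzero(col<120)[0][0]; print('row',v)
for z in (.05,.043,.036): print(z,inrk(onplane([[318.5,v-.5]],zp+z,ci,C,True)[0]).round(4))
t=grab('top'); z=zp+.016; im,_,ci,C=t
m=(im.min(2)>140).astype(np.uint8); m[:150]=0; m[280:]=0; m[:,:150]=0; m[:,320:]=0
c=max(cv2.findContours(m,0,1)[0],key=cv2.contourArea); w=inrk(onplane(cv2.approxPolyDP(cv2.convexHull(c),3,True)[:,0],z,ci,C,False)); print(w.round(4).tolist())
E
```

```text
row 144
0.05 [0.001 0.06 ]
0.043 [0.001  0.0592]
0.036 [0.001  0.0583]
[[0.0891, -0.1494], [-0.0895, -0.1467], [-0.0887, 0.0423], [0.0902, 0.032]]
```

Request:
servo_tool --increments '[{"xyz": [-0.001, 0, 0.01], "rot": [0, 0, 0], "gripper": 1}, {"xyz": [-0.001, 0, 0.02], "rot": [0, 0, 0], "gripper": 1}, {"xyz": [-0.001, 0, 0.028], "rot": [0, 0, 0], "gripper": 1}, {"xyz": [-0.001, 0, 0.033], "rot": [0, 0, 0], "gripper": 1}, {"xyz": [-0.001, 0, 0.037], "rot": [0, 0, 0], "gripper": 1}, {"xyz": [-0.001, 0, 0.04], "rot": [0, 0, 0], "gripper": 1}, {"xyz": [-0.001, 0, 0.042], "rot": [0, 0, 0], "gripper": 1}]'

```text
time: 37.55
ee_pos: [0.517, 0.0115, 0.2587]
tcp_rot: [0.644, 0.765, 0.0, 0.0]
force: [0.2, 0.2, -4.2]
width: 0.0127
```

Request:
servo_tool --increments '[{"xyz": [0, 0, 0.001], "rot": [0, 0, 0], "gripper": 1}, {"xyz": [0, 0, 0.002], "rot": [0, 0, 0], "gripper": 1}, {"xyz": [0, 0, 0.003], "rot": [0, 0, 0], "gripper": 1}, {"xyz": [0, 0, 0.004], "rot": [0, 0, 0], "gripper": 1}, {"xyz": [0, 0, 0.0045], "rot": [0, 0, 0], "gripper": 1}]'

```text
time: 38.05
ee_pos: [0.517, 0.0115, 0.2542]
tcp_rot: [0.644, 0.765, 0.0, 0.001]
force: [-0.2, -1.1, -3.9]
width: 0.0125
```

Request:
servo_tool --increments '[{"xyz": [0, 0, 0.0008], "rot": [0, 0, 0], "gripper": 1}, {"xyz": [0, 0, 0.0016], "rot": [0, 0, 0], "gripper": 1}, {"xyz": [0, 0, 0.0022], "rot": [0, 0, 0], "gripper": 1}, {"xyz": [0, 0, 0.0025], "rot": [0, 0, 0], "gripper": 1}, {"xyz": [0, 0, 0.0025], "rot": [0, 0, 0], "gripper": 1}]'

```text
time: 38.55
ee_pos: [0.517, 0.0115, 0.2519]
tcp_rot: [0.644, 0.765, 0.0, 0.001]
force: [-1.3, 0.3, 0.3]
width: 0.0125
```

Force fell to about 0, so the cover's weight is now on the rack. I'll release and back off.

Request:
servo_tool --increments '[{"xyz": [0, 0, 0.0003], "rot": [0, 0, 0], "gripper": 0.8}, {"xyz": [0, 0, 0.0003], "rot": [0, 0, 0], "gripper": 0.6}, {"xyz": [0, 0, 0], "rot": [0, 0, 0], "gripper": 0.4}, {"xyz": [0, 0, 0], "rot": [0, 0, 0], "gripper": 0.4}, {"xyz": [0, 0, -0.02], "rot": [0, 0, 0], "gripper": 0.4}, {"xyz": [0, 0, -0.05], "rot": [0, 0, 0], "gripper": 0.4}, {"xyz": [0, 0, -0.08], "rot": [0, 0, 0], "gripper": 0.4}, {"xyz": [0, 0, -0.1], "rot": [0, 0, 0], "gripper": 0.4}, {"xyz": [0, 0, -0.11], "rot": [0, 0, 0], "gripper": 0.4}, {"xyz": [0, 0, -0.11], "rot": [0, 0, 0], "gripper": 0.4}]'

```text
time: 39.55
ee_pos: [0.5172, 0.0116, 0.3629]
tcp_rot: [0.644, 0.765, 0.001, 0.002]
force: [0.2, -0.2, 0.2]
width: 0.0509
```

```bash
cat > fin.py <<'E'
from h import *
im,d,ci,C=grab('wrist','w13.png'); P=cloud(d,ci,C,True); q=inrk(P); i=im.astype(int)
k=(abs(P[...,2]-.066)<.012)&(im.min(2)>110)&(abs(q[...,0])<.11)&(abs(q[...,1])<.17)
p=P[k&(abs(q[...,0])<.08)&(abs(q[...,1])<.13)]; g=inrk(p); s=np.linalg.lstsq(np.c_[g,np.ones(len(g))],p[:,2],rcond=None)[0]; print('slope',s[:2].round(4),'plate z',s[2].round(4))
c=max(cv2.findContours(k.astype(np.uint8),0,1)[0],key=cv2.contourArea); w=inrk(onplane(c[:,0],.066,ci,C,True)).astype(np.float32); print('plate in rack',cv2.minAreaRect(w))
for sg in(-1,1):
    e=w[(abs(w[:,0]-sg*.091)<.01)&(abs(w[:,1])<.13)]; print('edge x',sg,len(e),np.polyfit(e[:,1],e[:,0],1).round(4) if len(e)>9 else '')
    e=w[(abs(w[:,1]-sg*.151)<.01)&(abs(w[:,0])<.08)]; print('edge y',sg,len(e),np.polyfit(e[:,0],e[:,1],1).round(4) if len(e)>9 else '')
m=((P[...,2]>.086)&(abs(q[...,0])<.03)&(im.max(2)<90)&(abs(q[...,1])<.09)).astype(np.uint8); c=max(cv2.findContours(m,0,1)[0],key=cv2.contourArea); print('handle',cv2.minAreaRect(inrk(onplane(c[:,0],.097,ci,C,True)).astype(np.float32)))
E
python3 fin.py; python3 -c "
from h import *
delta(rk(0,-.08,.40),9.75)"
```

```text
slope [-0.0015 -0.0005] plate z 0.0673
plate in rack ((0.0008514747023582458, -0.0001404881477355957), (0.18284787237644196, 0.30195024609565735), 0.07352685183286667)
edge x -1 237 [-0.0064 -0.0892]
edge y -1 133 [-0.0014 -0.1497]
edge x 1 235 [0.005 0.091]
edge y 1 183 [0.0015 0.1503]
handle ((-0.01045885682106018, -0.15857726335525513), (0.3284328281879425, 0.237541064620018), 0.9431498050689697)
t 39.6 q [ 0.19  0.52 -0.39  1.93  0.29  0.75 -0.19] tcp [0.5168 0.0115 0.3619] w 0.0514 F [ 0.5 -0.6 -0.7]
  xyz [-0.079, -0.0001, -0.0381] rot [0.07, 0.06, 0.02]
```

View pics/w13.png

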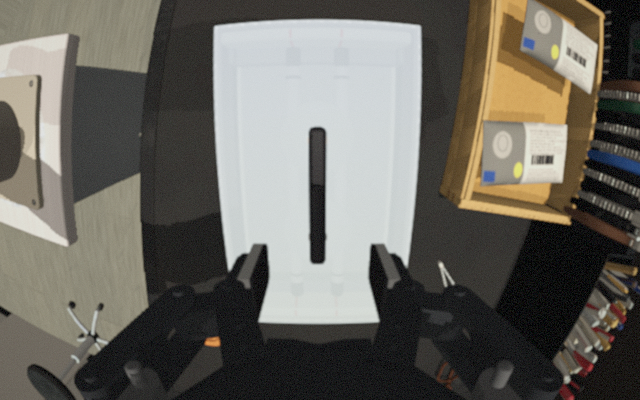

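The cover sits squarely: offset (0.8, −0.1) mm, level, plate at 0.067 m. The rails show through on their lines at (293,55) and (342,55), and the gripper is clear. Handing in.

```bash
python3 -c "
from plant import ctrl
print(ctrl.sign_off(), ctrl.get_obs()['time'])"
```

```text
the job is handed in; nothing more can be done
the job is handed in; nothing more can be done
```

The job is done and handed in at about 40 s of the 208 s allowed; no verdict was reported. I put the cover aside, rolled both rails in, laid both blanks across them (only two were present) and put the cover back. I did not touch the orange look-alike, the bottle or the pad box.

What the last checks showed:
- **Rails:** when set, the near rail measured −21.7 mm and the far rail +23.6 mm, against lines at ±22 mm. I did not measure them again after laying the blanks, because the blanks hid them from the rail measurement. The later pictures showed the rail ends still on the red lines, including through the frosted cover.
- **Blanks:** both were about 1 mm off the middle line, at y = +45 mm and −46 mm in the rack frame. A plane fit from the depth image gave slopes of about 0.09 along y. I put that down to rail pixels in the fit, because the discs looked flat and measured level in the jaws, but I did not confirm it further.
- **Cover:** it was about 1 mm off centre, square and level. Its plate read 1.3 mm above the expected height, within the 3 mm allowed. The handle fit in that last check failed because of a bad mask, and I ignored it.

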